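# Charge the bench cold station and load the sample jars

## Robot

A 7-joint arm with a two-finger parallel gripper is mounted at the origin on the work surface. World frame = base frame: x ahead of the robot, y to its left, z up, the work surface at z = 0. Lengths are in m, angles in rad, forces in N, time in s.
With the tool pointing down it reaches from about 0.35 to 0.9 m from the base axis. Payload 19.9 kg.
Tool frame: the origin (TCP) lies between the finger pads; the fingertips stand 19 mm ahead of it and the grasp point (between the pads) is the TCP (nose_length is the distance from the TCP to the fingertips, in m); z points along the fingers, x is the direction in which the jaws open and shut, and the axes are right-handed (so a half turn about z gives the same grasp; the last joint's range is limited). The gripper opens to 94 mm and grips with 3 to 60 N. Pads are 16 mm wide; open, the fingers measure 119 mm over their backs; the gripper's body (75 mm by 177 mm) begins 78 mm behind the grasp point.
Start: joints at [-1.278, 0.417, -0.01, 1.614, 0.005, 1.111, -0.053], TCP at [0.205, 0.59, 0.224] pointing down, gripper open.
Joint ranges: [-2.81, 2.81], [-0.39, 2.02], [-1.27, 1.25], [0.06, 2.57], [-1.19, 4.33], [0.19, 2], [-2.82, 2.82]. Speed limits (rad/s): [1.89, 1.89, 2.39, 2.39, 3.01, 3.01, 3.01].

## Interface

Orientations are given as a 3x3 rotation matrix whose columns are the frame's x, y, z axes.
In Python, from bench import * gives the robot as it stands.
- The arm moves only by the tool jog_arm, never from a script. Its argument "deltas" is one flat list of numbers, 6 for each row, row after row: the shift along the world's x, y, z scaled (see below), then the turn, a rotation vector about the world's x, y, z scaled (see below). A call has 1 to 8 rows; each row shifts and turns the pose as measured when the row begins; what a row does not reach is not made up. The controller multiplies each number of a shift by 0.5 m and each number of a turn by 0.1 rad. A row lasts 1/12 s, in which the tool goes at most 41.7 mm and 7.16 degrees, less where a joint would pass 70% of its speed; a pose out of reach is approached as far as the arm can. A call with a number of a shift or a turn outside -1 to 1 is refused whole. A call with a gripper value outside its range is refused whole. "grip" is the gripper command: -1 is shut, 1 is fully open, values between are in proportion, set as the call begins (left out, the last holds). The fingers move at their own pace and stop on an object; "squeeze" is the grip in N (left out, the last holds). Time passes only in rows, so rows that do not move let the fingers close. It gives the time, the measured TCP pose, the force and the opening at its end, in the units of the state.
- get_state(): the state, without advancing time (a new reading comes with each control period).
- grab_frame(name): name is "scene" or "top"; returns the picture (400x640x3 uint8, red, green, blue); there is no depth.
- camera_model(name): a dict with "fx", "fy", "cx", "cy" (pixels), "k1" (the pictures are not rectified: a ray, as slopes to the right and down, at radius r is drawn at 1 + k1 r^2 times it, then the intrinsics apply), "eye" and "orientation" of the camera in the world. Camera axes: x right, y up, looking along -z (the intrinsics and any distortion apply to the point x, -y, -z); pixel columns grow to the right and rows downward; lengths in m; the calibration is good to about 2 mm. A picture is of the moment at which its call begins. camera_model takes no time and is no camera call.
- sign_off(): hands the job in, once; it reports no verdict.
The state is a dict: "time_s": time; "q": joint angles; "joint_vel": joint speeds; "effort": joint torques, N m; "position": TCP position; "tcp_rot": TCP orientation; "wrist_force": force on the tool from outside, world axes, zero at the start; "wrist_torque": the same for the moment, N m; "grip_width": finger opening in m.
Only numpy, scipy, OpenCV 4.12 (cv2) and the standard library are available. Lean on these libraries where they do the work, as an engineer would, in place of code of your own. Each camera call takes 0.05 s, during which the arm holds its last target.

## Task

Get the cold station ready: slide its clear cover fully open, tip all the steel cooling balls out of the beaker into the trough, stand the empty beaker back upright in the middle of its round mat, and slide the cover fully shut again. Put every sample jar upright into a pocket of the aluminium block, one jar to a pocket, all the way down. Leave the flask and the stopper where they are.

Things in the scene. Friction and masses are not known exactly. Their poses are not given: they have to be found in the camera images.
- station: White fixed bench cold station, 300 mm wide (its y), top face 55 mm high. Origin on the bench, mid-width, 130 mm behind its front; x to its back, y left, z up. Front right: ball trough, inside 122 (x) by 130 mm (y), floor 8 mm above the bench, rim 55 mm, centred at x -61, y -75 mm. Front left: block with 4 pockets. Behind (x 0 to 150 mm): flat deck, with a grey vent panel 10 mm thick on its left half.
- cover (a joint): Clear 5 mm sliding cover of the trough, top face 62 mm above the bench. 0 m = fully closed; grows as it slides along the station's +x over the deck; 0.12 m = fully open. Starts closed or up to 30 mm open; stays where it is left (1.5 N friction).
- cover_handle (a point): Middle of the cover's black upright grip bar, near the cover's front edge: 14 mm thick (along the station's x), 60 mm long (along y), 26 mm high, its top 13 mm above this point. Slides with the cover.
- beaker_mat: Round grey mat, 130 mm across and 3 mm thick, fixed; origin at the centre of its underside. A square blue pad (190 mm, 3 mm thick, fixed), on which the sample jars start, lies on the other side of the station; mat and pad may change sides.
- beaker_c (a point): Centre (42.5 mm up) of the round white beaker with the cooling balls: 85 mm tall, 68 mm across the rim narrowing to 63 mm at the foot, walls 3 mm, bottom 4 mm thick, 90 g; z along its axis to the mouth. Starts upright on the round mat.
- ball0_center (a point): Centre of a plain steel cooling ball, 20 mm across, 15 g; starts in the beaker. Six to eight balls are present; None if absent.
- ball1_center (a point): Centre of a plain steel cooling ball, 20 mm across, 15 g; starts in the beaker. Six to eight balls are present; None if absent.
- ball2_center (a point): Centre of a plain steel cooling ball, 20 mm across, 15 g; starts in the beaker. Six to eight balls are present; None if absent.
- ball3_center (a point): Centre of a plain steel cooling ball, 20 mm across, 15 g; starts in the beaker. Six to eight balls are present; None if absent.
- ball4_center (a point): Centre of a plain steel cooling ball, 20 mm across, 15 g; starts in the beaker. Six to eight balls are present; None if absent.
- ball5_center (a point): Centre of a plain steel cooling ball, 20 mm across, 15 g; starts in the beaker. Six to eight balls are present; None if absent.
- ball6_center (a point): Centre of a plain steel cooling ball, 20 mm across, 15 g; starts in the beaker. Six to eight balls are present; None if absent.
- ball7_center (a point): Centre of a plain steel cooling ball, 20 mm across, 15 g; starts in the beaker. Six to eight balls are present; None if absent.
- jar0_c (a point): Centre (19 mm up) of a capped sample jar, upright cylinder 32 mm across and 38 mm tall, 35 g; z along its axis to the cap. Three or four jars are present; None if absent.
- jar1_c (a point): Centre (19 mm up) of a capped sample jar, upright cylinder 32 mm across and 38 mm tall, 35 g; z along its axis to the cap. Three or four jars are present; None if absent.
- jar2_c (a point): Centre (19 mm up) of a capped sample jar, upright cylinder 32 mm across and 38 mm tall, 35 g; z along its axis to the cap. Three or four jars are present; None if absent.
- jar3_c (a point): Centre (19 mm up) of a capped sample jar, upright cylinder 32 mm across and 38 mm tall, 35 g; z along its axis to the cap. Three or four jars are present; None if absent.
- pocket0 (a point): Centre of the mouth of a pocket in the aluminium block: 42 mm across, 18 mm deep, vertical, mouth 55 mm above the bench; a jar standing in it sticks out 20 mm. Pockets are 60 mm apart in a 2 x 2 square along the station's axes.
- pocket1 (a point): Centre of the mouth of a pocket in the aluminium block: 42 mm across, 18 mm deep, vertical, mouth 55 mm above the bench; a jar standing in it sticks out 20 mm. Pockets are 60 mm apart in a 2 x 2 square along the station's axes.
- pocket2 (a point): Centre of the mouth of a pocket in the aluminium block: 42 mm across, 18 mm deep, vertical, mouth 55 mm above the bench; a jar standing in it sticks out 20 mm. Pockets are 60 mm apart in a 2 x 2 square along the station's axes.
- pocket3 (a point): Centre of the mouth of a pocket in the aluminium block: 42 mm across, 18 mm deep, vertical, mouth 55 mm above the bench; a jar standing in it sticks out 20 mm. Pockets are 60 mm apart in a 2 x 2 square along the station's axes.
- flask_c (a point): Bystander: centre of a conical glass flask, 70 mm across, 85 mm high.
- stopper_c (a point): Bystander: centre of a brick-red rubber stopper, 38 mm across, 26 mm high.
There are look-alikes about, which are no part of the job. Several things have the shape of the beaker_mat; the one meant has the colours described above.

How it is judged:
On the way, in this order (a step that is already met when the one before it is completed fails the run):
1. the cover is slid open (more than 100 mm) (value of joint cover above 0.1 m), for 0.2 s.
2. all the balls lie in the open trough (value of joint cover above 0.1 m and x of ball0_center in the frame of station between -0.122 and 0 m and y of ball0_center in the frame of station between -0.14 and -0.01 m and z of each of ball0_center, ball1_center, ball2_center, ball3_center, ball4_center, ball5_center, ball6_center, ball7_center in the frame of station below 0.05 m and x of ball1_center in the frame of station between -0.122 and 0 m and y of ball1_center in the frame of station between -0.14 and -0.01 m and x of ball2_center in the frame of station between -0.122 and 0 m and y of ball2_center in the frame of station between -0.14 and -0.01 m and x of ball3_center in the frame of station between -0.122 and 0 m and y of ball3_center in the frame of station between -0.14 and -0.01 m and x of ball4_center in the frame of station between -0.122 and 0 m and y of ball4_center in the frame of station between -0.14 and -0.01 m and x of ball5_center in the frame of station between -0.122 and 0 m and y of ball5_center in the frame of station between -0.14 and -0.01 m and x of ball6_center in the frame of station between -0.122 and 0 m and y of ball6_center in the frame of station between -0.14 and -0.01 m and x of ball7_center in the frame of station between -0.122 and 0 m and y of ball7_center in the frame of station between -0.14 and -0.01 m), for 0.3 s.
3. the cover is shut again (within 8 mm) over the balls, the empty beaker standing on its mat (value of joint cover below 0.008 m and x of ball0_center in the frame of station between -0.122 and 0 m and y of ball0_center in the frame of station between -0.14 and -0.01 m and z of each of ball0_center, ball1_center, ball2_center, ball3_center, ball4_center, ball5_center, ball6_center, ball7_center in the frame of station below 0.05 m and x of ball1_center in the frame of station between -0.122 and 0 m and y of ball1_center in the frame of station between -0.14 and -0.01 m and x of ball2_center in the frame of station between -0.122 and 0 m and y of ball2_center in the frame of station between -0.14 and -0.01 m and x of ball3_center in the frame of station between -0.122 and 0 m and y of ball3_center in the frame of station between -0.14 and -0.01 m and x of ball4_center in the frame of station between -0.122 and 0 m and y of ball4_center in the frame of station between -0.14 and -0.01 m and x of ball5_center in the frame of station between -0.122 and 0 m and y of ball5_center in the frame of station between -0.14 and -0.01 m and x of ball6_center in the frame of station between -0.122 and 0 m and y of ball6_center in the frame of station between -0.14 and -0.01 m and x of ball7_center in the frame of station between -0.122 and 0 m and y of ball7_center in the frame of station between -0.14 and -0.01 m and horizontal distance between beaker_c and beaker_mat below 0.035 m and angle between beaker_c's own z axis and vertical below 0.08 rad and height (world z) of beaker_c below 0.05 m and linear speed of beaker below 0.02 m/s), for 0.2 s.
At the end, for the whole second after the job is handed in: The cover is closed to within 8 mm, every ball is in the trough, the beaker stands upright on the round mat within 35 mm of its centre, and every jar stands upright at rest on the bottom of a pocket (within 10 mm of its centre, less than 0.15 rad off vertical) (all of step 3 and (horizontal distance between jar0_c and pocket0 below 0.01 m or horizontal distance between jar0_c and pocket1 below 0.01 m or horizontal distance between jar0_c and pocket2 below 0.01 m or horizontal distance between jar0_c and pocket3 below 0.01 m) and z of each of jar0_c, jar1_c, jar2_c, jar3_c in the frame of station below 0.06 m and angle between each of jar0_c, jar1_c, jar2_c, jar3_c's own z axis and vertical below 0.15 rad and linear speed of each of jar0, jar1, jar2, jar3 below 0.02 m/s and (horizontal distance between jar1_c and pocket0 below 0.01 m or horizontal distance between jar1_c and pocket1 below 0.01 m or horizontal distance between jar1_c and pocket2 below 0.01 m or horizontal distance between jar1_c and pocket3 below 0.01 m) and (horizontal distance between jar2_c and pocket0 below 0.01 m or horizontal distance between jar2_c and pocket1 below 0.01 m or horizontal distance between jar2_c and pocket2 below 0.01 m or horizontal distance between jar2_c and pocket3 below 0.01 m) and (horizontal distance between jar3_c and pocket0 below 0.01 m or horizontal distance between jar3_c and pocket1 below 0.01 m or horizontal distance between jar3_c and pocket2 below 0.01 m or horizontal distance between jar3_c and pocket3 below 0.01 m)); the robot touches nothing.
It fails at once if the flask is knocked more than 30 mm from its place (distance of flask_c from where it was at the start of the episode above 0.03 m).
It fails at once if the stopper is knocked more than 30 mm from its place (distance of stopper_c from where it was at the start of the episode above 0.03 m).
Of ball5, ball6, ball7 only 1 to 3 are there at a start; the rules pass over those that are not, and their reading is None.
Of jar0, jar1, jar2, jar3 only 3 to 4 are there at a start; the rules pass over those that are not, and their reading is None.
At some moment in a run one of jar0, jar1, jar2, jar3, beaker may be knocked a few centimetres aside while the robot is not near it.
It also fails if it takes over 200 s, if anything falls off the work surface, if the arm or the gripper's body presses on something with over 40 N, if the wrist force passes 120 N, or if a joint passes its speed limit or range.

## Working session

There is one attempt and no reset: what is moved stays moved. The work goes in short steps, Python scripts to look and compute and a tool call to move; the robot and the scene stay as the last step left them, time stands still between calls to the robot, and variables do not carry over. Pictures are saved under pics/ and viewed, and the job is handed in when it is done.

Besides the shell and the picture viewer there is one more tool, called after "Emit:" as name(argument=value, ...), one argument or row to a line, values as JSON. jog_arm: Moves the arm, as the interface text tells. Shifts and turns lie within -1 to 1; 1 stands for 0.5 m of shift or 0.1 rad of turn. Its arguments: {"type":"object","properties":{"deltas":{"type":"array"},"grip":{"type":"number"},"squeeze":{"type":"number"}},"required":["deltas"]}

```bash
mkdir -p pics; ls; python3 - <<'E'
from bench import *
import cv2
for n in("scene","top"):
    im=grab_frame(n); cv2.imwrite(f"pics/{n}0.png",im[:,:,::-1]); print(camera_model(n))
print(get_state())
E
```

```text
pics
{'fx': 368.16756803630585, 'fy': 368.16756803630585, 'cx': 319.65437322190684, 'cy': 202.82360989032256, 'k1': -0.07379067190238964, 'eye': array([ 1.04689387, -0.46876951,  0.51803804]), 'orientation': array([[ 0.64186656, -0.38428401,  0.66357601],
       [ 0.76679501,  0.32811437, -0.5516941 ],
       [-0.0057216 ,  0.86294076,  0.5052727 ]])}
{'fx': 463.2427486797129, 'fy': 463.2427486797129, 'cx': 316.0658085268041, 'cy': 195.70949918214592, 'k1': -0.024318537452573764, 'eye': array([0.31067429, 0.015764  , 1.26984175]), 'orientation': array([[ 0.00738912,  0.98970916, -0.14290266],
       [-0.99978865,  0.01005365,  0.01793268],
       [ 0.01918483,  0.14273995,  0.98957428]])}
{'time_s': 0.1, 'q': array([-1.27750107,  0.41790397, -0.01031268,  1.61409318,  0.00468429,
        1.11072391, -0.05301926]), 'joint_vel': array([ 0.00115044, -0.00232856,  0.00127294, -0.0005006 ,  0.00032542,
        0.00087606,  0.0006685 ]), 'effort': array([-1.70362850e-04, -8.52559304e+01,  6.39246516e-01, -4.26684201e+01,
       -4.89764242e-02,  1.64659851e-02,  2.95735958e-05]), 'position': array([0.20525478, 0.58999832, 0.22390297]), 'tcp_rot': array([[ 3.28584594e-01,  9.44474497e-01, -2.97843432e-04],
       [ 9.44473901e-01, -3.28584722e-01, -1.06345979e-03],
       [-1.10227745e-03,  6.81311559e-05, -9.99999390e-01]]), 'wrist_force': array([-0.02583867, -0.16555293, -0.58511625]), 'wrist_torque': array([ 0.03185151, -0.00332044, -0.00712753]), 'grip_width': 0.09418342134279216}
```

View pics/scene0.png

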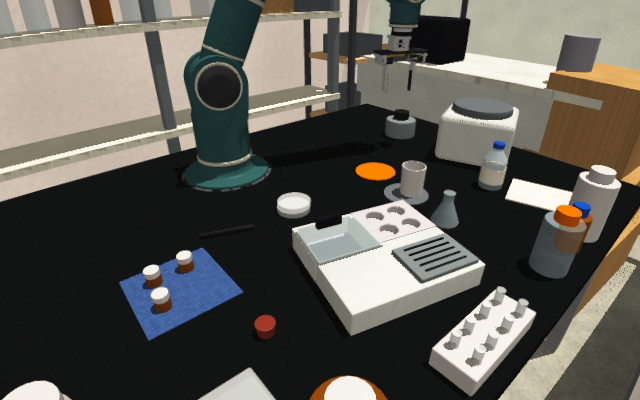

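View pics/top0.png

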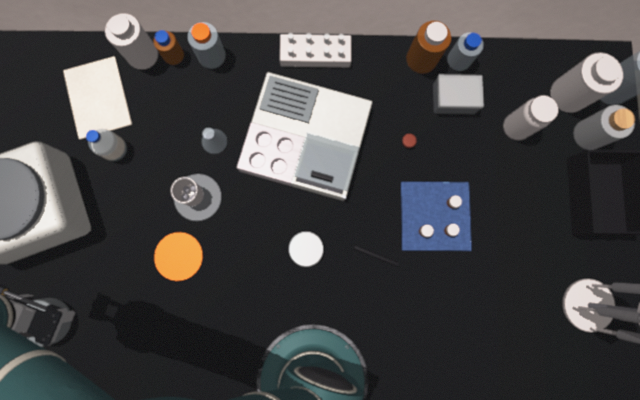

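The scene shows the beaker on its grey mat (scene 413,180; top 185,192). The orange disc (top 178,256) and the white dish (305,249) are the mat look-alikes. Three jars stand on the blue pad (top 455,202; 427,231; 453,230). The station's cover handle is at top (322,176), the flask at (213,140) and the stopper at (409,141). Next I'll crop closer.

```bash
cat > h.py <<'E'
import numpy as np, cv2
from bench import *
def K(m): return np.array([[m['fx'],0,m['cx']],[0,m['fy'],m['cy']],[0,0,1.]])
def proj(name,P):
    m=camera_model(name); P=np.atleast_2d(P); c=(P-m['eye'])@m['orientation']
    c=c*np.array([1,-1,-1]); s=c[:,:2]/c[:,2:]; r2=(s**2).sum(1,keepdims=True)
    d=s*(1+m['k1']*r2); return d*m['fx']+[m['cx'],m['cy']]
def ray(name,uv):
    m=camera_model(name)
    s=cv2.undistortPoints(np.array([[uv]],float),K(m),np.array([m['k1'],0,0,0,0.]))[0,0]
    # cv2 model: x_d = x(1+k1 r^2): same
    d=m['orientation']@np.array([s[0],-s[1],-1.]); return m['eye'],d
def at(name,uv,z):
    e,d=ray(name,uv); return e+d*(z-e[2])/d[2]
def tri(uvs,uvt):
    e1,d1=ray('scene',uvs);e2,d2=ray('top',uvt)
    A=np.c_[d1,-d2]; t=np.linalg.lstsq(A,e2-e1,rcond=None)[0]
    p,q=e1+d1*t[0],e2+d2*t[1]; return (p+q)/2,np.linalg.norm(p-q)
def crop(name,u0,v0,u1,v1,k,out,im=None):
    if im is None: im=grab_frame(name)
    c=cv2.resize(im[v0:v1,u0:u1],None,fx=k,fy=k,interpolation=cv2.INTER_CUBIC)
    cv2.imwrite(out,c[:,:,::-1])
E
python3 - <<'E'
from h import *
t=cv2.imread('pics/top0.png')[:,:,::-1];s=cv2.imread('pics/scene0.png')[:,:,::-1]
crop('top',160,60,380,210,3.6,'pics/t_st.png',t)
crop('top',390,120,490,260,4,'pics/t_jar.png',t)
crop('scene',280,150,490,330,3.3,'pics/s_st.png',s)
E
```

```text
(no output)
```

View pics/t_st.png

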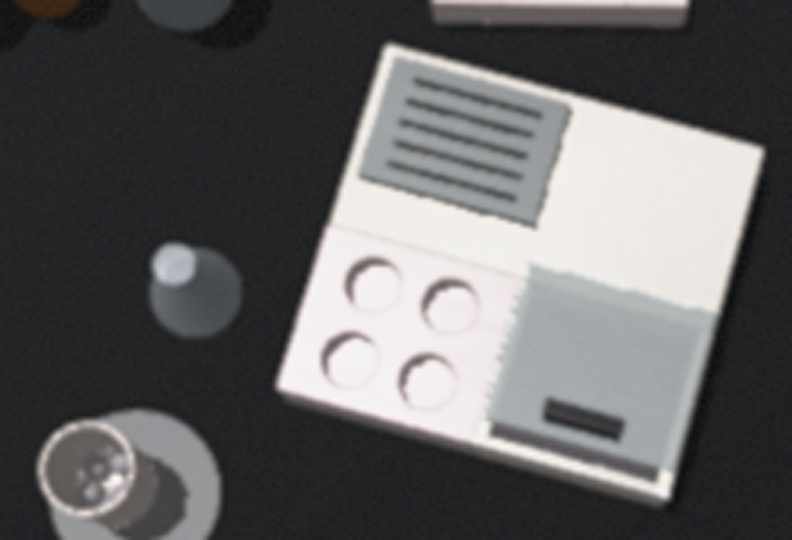

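View pics/s_st.png

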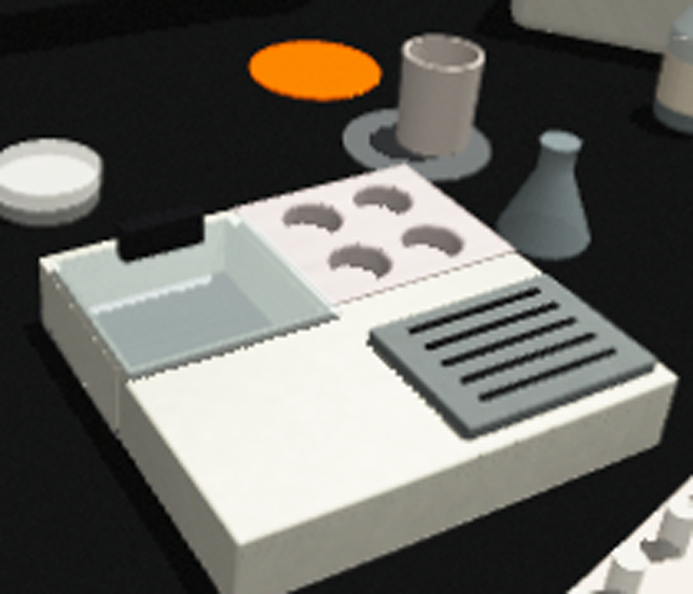

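View pics/t_jar.png

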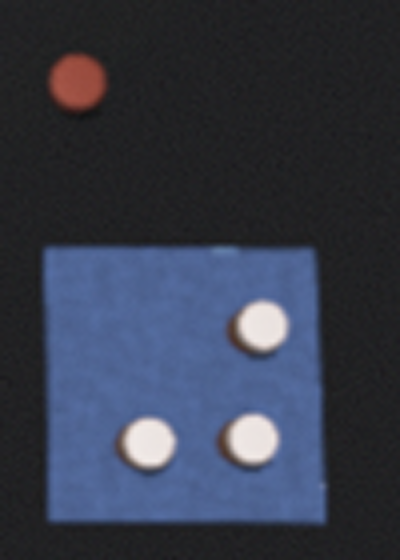

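```bash
cat > fit.py <<'E'
from h import *
from scipy.optimize import least_squares
T=lambda p:(p[0]/3.6+160-.4,p[1]/3.6+60-.4)
S=lambda p:(p[0]/3.3+280-.4,p[1]/3.3+150-.4)
L=np.array([[.15,.15,.055],[.15,-.15,.055],[-.13,-.15,.055],[-.13,.15,.055]])
uvt=np.array([T(p) for p in[(388,44),(764,148),(668,497),(279,390)]])
uvs=np.array([S(p) for p in[(677,377),(237,543),(42,260),(405,165)]])
def W(x,P):
    c,s=np.cos(x[2]),np.sin(x[2]); P=np.atleast_2d(P)
    return np.c_[x[0]+c*P[:,0]-s*P[:,1],x[1]+s*P[:,0]+c*P[:,1],P[:,2]]
f=lambda x:np.r_[(proj('top',W(x,L))-uvt).ravel(),(proj('scene',W(x,L))-uvs).ravel()]
if __name__=="__main__":
    r=least_squares(f,[.6,0,-.2]);print(r.x,r.fun.round(1))
    x=r.x
    c,s=np.cos(x[2]),np.sin(x[2])
    loc=lambda p:(c*(p[0]-x[0])+s*(p[1]-x[1]),-s*(p[0]-x[0])+c*(p[1]-x[1]))
    for p in[(374,285),(451,307),(350,361),(428,382)]:
        w=at('top',T(p),.055);print('pocket',w.round(4),np.round(loc(w),4))
    print('handle top', at('top',T((583,419)),.088), np.round(loc(at('top',T((583,419)),.088)),4))
    for n,p,z in[('beaker rim',(87,470),.088),('mat',(135,495),.003)]:
        print(n,at('top',T(p),z))
    print('flask',at('top',T((195,293)),.003))
    J=lambda p:(p[0]/4+390-.4,p[1]/4+120-.4)
    for p in[(263,325),(149,443),(252,440)]: print('jar',at('top',J(p),.041))
    print('stopper',at('top',J((78,82)),.026))
    print(at('scene',(413,194),.0), at('scene',(447,224),.0))
E
python3 fit.py
```

```text
[ 0.646478    0.02726895 -0.26799192] [-0.6 -0.4 -0.  -0.2 -0.2  0.1 -0.5 -0.8  0.6 -0.1 -0.2  0.2 -1.5 -0.7
 -0.4 -0.2]
pocket [0.6396 0.1365 0.055 ] [-0.0355  0.1036]
pocket [0.6234 0.0787 0.055 ] [-0.0359  0.0435]
pocket [0.5813 0.1529 0.055 ] [-0.0961  0.1039]
pocket [0.5661 0.0948 0.055 ] [-0.0954  0.0438]
handle top [ 0.53318494 -0.01948851  0.088     ] [-0.0969 -0.0751]
beaker rim [0.4923233  0.33496559 0.088     ]
mat [0.48642152 0.3203439  0.003     ]
flask [0.64570073 0.28079665 0.003     ]
jar [ 0.4779347  -0.38245052  0.041     ]
jar [ 0.39774639 -0.30284267  0.041     ]
jar [ 0.40028862 -0.37228635  0.041     ]
stopper [ 0.64888136 -0.26391677  0.026     ]
[0.5039615  0.33603791 0.        ] [0.65915191 0.27510154 0.        ]
```

Emit:
jog_arm(
  deltas=[0.036,-0.068,0,0,0,-0.84,0.036,-0.068,0,0,0,-0.84,0.036,-0.068,0,0,0,-0.84,0.036,-0.068,0,0,0,-0.84,0.036,-0.068,0,0,0,-0.84,0.036,-0.068,0,0,0,-0.84,0.036,-0.068,0,0,0,-0.84,0.036,-0.068,0,0,0,-0.84],
  grip=1,
)

```text
time_s: 0.77
position: [0.346, 0.3106, 0.2202]
tcp_rot: [[0.853, 0.521, -0.006], [0.521, -0.853, 0.0], [-0.005, -0.003, -1.0]]
wrist_force: [0.9, 0.5, 0.1]
grip_width: 0.0938
```

Emit:
jog_arm(
  deltas=[0.036,-0.068,0,0,0,-0.84,0.036,-0.068,0,0,0,-0.84,0.036,-0.068,0,0,0,-0.84,0.036,-0.068,0,0,0,-0.84,0.036,-0.068,0,0,0,-0.84,0.036,-0.068,0,0,0,-0.84,0.036,-0.068,0,0,0,-0.84,0.036,-0.068,0,0,0,-0.84],
)

```text
time_s: 1.43
position: [0.4926, 0.0231, 0.2207]
tcp_rot: [[0.988, -0.157, -0.004], [-0.157, -0.988, 0.006], [-0.005, -0.006, -1.0]]
wrist_force: [0.5, 0.2, -0.3]
grip_width: 0.0939
```

Emit:
jog_arm(
  deltas=[0.041,-0.042,-0.06,0.06,-0.03,-0.6,0.04,-0.04,-0.07,0,0,-0.5,0,0,-0.05,0,0,0,0,0,0,0,0,0],
  grip=0,
)

```text
time_s: 1.77
position: [0.5351, -0.0265, 0.1325]
tcp_rot: [[0.959, -0.285, 0.007], [-0.285, -0.959, 0.01], [0.004, -0.011, -1.0]]
wrist_force: [-1.2, 0.1, -0.8]
grip_width: 0.0707
```

```bash
python3 - <<'E'
from h import *
s=get_state();print(s['q'].round(3),s['position'])
crop('top',220,60,380,210,4,'pics/t1.png')
E
```

```text
[-0.461  0.416  0.566  1.94  -0.303  0.862 -0.023] [ 0.53507294 -0.02645606  0.1324661 ]
```

View pics/t1.png

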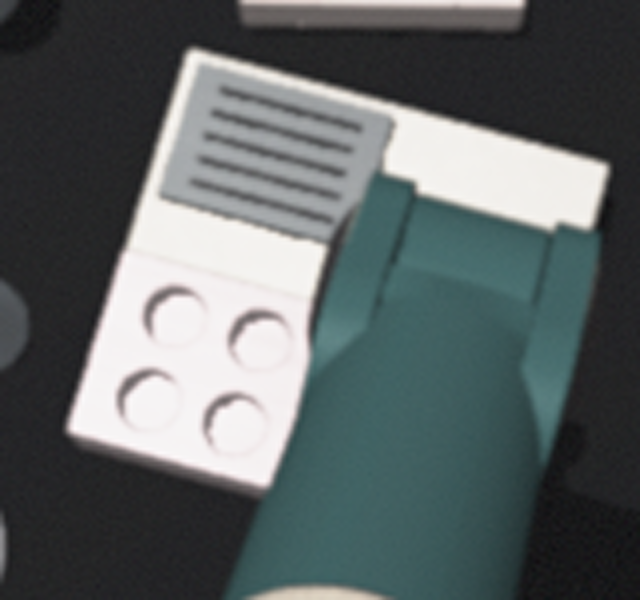

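Emit:
jog_arm(
  deltas=[-0.004,0.014,-0.05,-0.1,0.07,0.2,0,0,-0.042,0,0,0,0,0,0,0,0,0],
)

```text
time_s: 2.07
position: [0.5352, -0.018, 0.092]
tcp_rot: [[0.965, -0.262, 0.005], [-0.262, -0.965, 0.001], [0.005, -0.002, -1.0]]
wrist_force: [-1.4, -0.1, -0.7]
grip_width: 0.0481
```

Slightly lower, then close on the bar.

Emit:
jog_arm(
  deltas=[-0.004,-0.003,-0.012,0,0.05,0,0,0,0,0,0,0,0,0,0,0,0,0,0,0,0,0,0,0,0,0,0,0,0,0,0,0,0,0,0,0,0,0,0,0,0,0],
  grip=-1,
  squeeze=15,
)

```text
time_s: 2.65
position: [0.535, -0.0174, 0.0929]
tcp_rot: [[0.966, -0.259, 0.006], [-0.259, -0.966, 0.003], [0.005, -0.005, -1.0]]
wrist_force: [1.5, 0.5, -13.0]
grip_width: 0.0138
```

Emit:
jog_arm(
  deltas=[0.02,-0.005,0,0,0,0,0.03,-0.008,0,0,0,0,0.04,-0.011,0,0,0,0,0.04,-0.011,0,0,0,0],
)

```text
time_s: 2.98
position: [0.5993, -0.0351, 0.0928]
tcp_rot: [[0.966, -0.258, 0.001], [-0.258, -0.966, 0.005], [-0.001, -0.005, -1.0]]
wrist_force: [-3.0, 0.4, 0.5]
grip_width: 0.0143
```

Emit:
jog_arm(
  deltas=[0.03,-0.008,0,0,0,0,0.02,-0.005,0,0,0,0,0.016,-0.004,0,0,0,0,0.012,-0.003,0,0,0,0],
)

```text
time_s: 3.32
position: [0.6404, -0.0463, 0.0922]
tcp_rot: [[0.966, -0.259, -0.008], [-0.258, -0.966, 0.007], [-0.01, -0.005, -1.0]]
wrist_force: [-29.7, 6.3, 25.6]
grip_width: 0.0273
```

Emit:
jog_arm(
  deltas=[0.012,-0.003,0,0,0,0,0.012,-0.003,0,0,0,0],
)

```text
time_s: 3.48
position: [0.6478, -0.0483, 0.0918]
tcp_rot: [[0.966, -0.258, -0.024], [-0.258, -0.966, 0.012], [-0.026, -0.006, -1.0]]
wrist_force: [-29.2, 6.5, 21.8]
grip_width: 0.0424
```

Emit:
jog_arm(
  deltas=[-0.02,0.005,0,0,0,0,0,0,0,0,0,0,0,0,0.04,0,0,0,0,0,0.07,0,0,0,0,0,0.07,0,0,0,0,0,0.07,0,0,0,0,0,0.07,0,0,0],
  grip=1,
)

```text
time_s: 4.07
position: [0.6373, -0.0471, 0.2513]
tcp_rot: [[0.965, -0.259, -0.036], [-0.258, -0.966, 0.011], [-0.037, -0.001, -0.999]]
wrist_force: [-0.1, 0.9, 0.2]
grip_width: 0.0855
```

Emit:
jog_arm(
  deltas=[-0.039,0.063,0,0,0,-0.72,-0.039,0.063,0,0,0,-0.72,-0.039,0.063,0,0,0,-0.72,-0.039,0.063,0,0,0,-0.72,-0.039,0.063,0,0,0,-0.72,-0.039,0.063,0,0,0,-0.72,-0.039,0.063,0,0,0,-0.72,-0.039,0.063,0,0,0,-0.72],
)

```text
time_s: 4.73
position: [0.486, 0.2036, 0.2652]
tcp_rot: [[0.641, -0.768, -0.003], [-0.768, -0.641, 0.021], [-0.018, -0.011, -1.0]]
wrist_force: [1.1, 0.4, -0.5]
grip_width: 0.094
```

Emit:
jog_arm(
  deltas=[-0.02,0.03,0,0.4,-0.6,-0.72,-0.02,0.03,0,0.4,-0.6,-0.72,0,0,0,0.5,-0.75,0,0,0,0,0.5,-0.75,0,0,0,0,0.5,-0.75,0,0,0,0,0.5,-0.75,0,0,0,0,0.5,-0.75,0,0,0,0,0.5,-0.75,0],
)

```text
time_s: 5.4
position: [0.4674, 0.2495, 0.2744]
tcp_rot: [[0.539, -0.637, 0.552], [-0.842, -0.379, 0.385], [-0.036, -0.672, -0.74]]
wrist_force: [1.7, -0.0, -0.7]
grip_width: 0.0937
```

```bash
python3 - <<'E'
from h import *
s=get_state();print(s['q'].round(3),s['position'],s['tcp_rot'].round(3))
im=grab_frame('scene');cv2.imwrite('pics/s2.png',im[:,:,::-1])
E
```

```text
[-1.099 -0.163  0.545  2.34   0.145  0.206 -1.673] [0.46739473 0.24950492 0.27437473] [[ 0.539 -0.637  0.552]
 [-0.842 -0.379  0.385]
 [-0.036 -0.672 -0.74 ]]
```

View pics/s2.png

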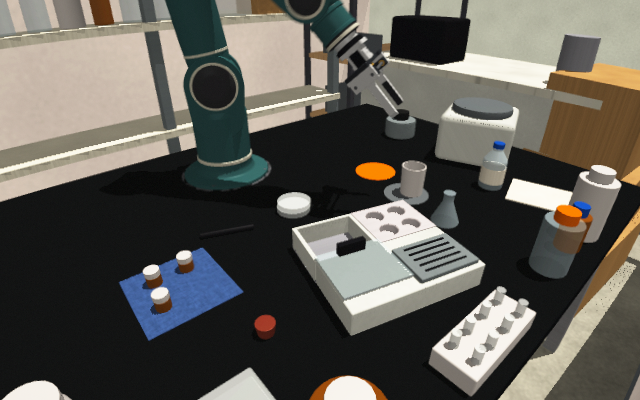

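```bash
cat > data.py <<'E'
import numpy as np
D=[([-1.27750107,0.41790397,-0.01031268,1.61409318,0.00468429,1.11072391,-0.05301926],[.20525478,.58999832,.22390297],[[.328584594,.944474497,-.000297843],[.944473901,-.328584722,-.00106346],[-.00110228,.0000681,-.99999939]]),
([-0.461,0.416,0.566,1.94,-0.303,0.862,-0.023],[.53507,-.026456,.132466],[[0.959,-0.285,0.007],[-0.285,-0.959,0.01],[0.004,-0.011,-1.0]]),
([-1.099,-0.163,0.545,2.34,0.145,0.206,-1.673],[.46739,.2495,.27437],[[.539,-.637,.552],[-.842,-.379,.385],[-.036,-.672,-.74]])]
E
python3 - <<'E'
from data import D
import numpy as np, itertools
from scipy.spatial.transform import Rotation as R
res=[]
for s in itertools.product([1,-1],repeat=7):
  for s0 in [0]:
    # R_i = Rz Ry ... * C ; C const unknown & base const B=Rz(o). 
    Q=[R.from_euler('ZYZYZYZ',np.array(s)*np.array(q)) if False else R.from_rotvec([0,0,s[0]*q[0]])*R.from_rotvec([0,s[1]*q[1],0])*R.from_rotvec([0,0,s[2]*q[2]])*R.from_rotvec([0,s[3]*q[3],0])*R.from_rotvec([0,0,s[4]*q[4]])*R.from_rotvec([0,s[5]*q[5],0])*R.from_rotvec([0,0,s[6]*q[6]]) for q,_,_ in D]
    M=[R.from_matrix(m) for _,_,m in D]
    for o in np.linspace(-np.pi,np.pi,73):
        B=R.from_rotvec([0,0,o])
        C=[(B*a).inv()*b for a,b in zip(Q,M)]
        e=max((C[0].inv()*C[i]).magnitude() for i in (1,2))
        res.append((e,s,o,C[0].as_rotvec()))
res.sort(key=lambda r:r[0])
for r in res[:8]:print(r)
E
```

```text
(0.001179496545213562, (-1, -1, -1, -1, -1, -1, -1), np.float64(3.141592653589793), array([ 1.58480142e-08, -1.03213131e-08, -7.91559474e-09]))
(0.001179496545213618, (-1, 1, -1, 1, -1, 1, -1), np.float64(0.0), array([1.62126806e-08, 2.48940025e-08, 3.14159265e+00]))
(0.0011794965452137424, (-1, -1, -1, -1, -1, -1, -1), np.float64(-3.141592653589793), array([ 1.58480142e-08, -1.03213131e-08, -7.91559474e-09]))
(0.0625831697435014, (-1, 1, -1, 1, -1, 1, -1), np.float64(0.08726646259971638), array([-9.10038819e-06, -1.47017637e-04, -3.05432625e+00]))
(0.06258316974350149, (-1, -1, -1, -1, -1, -1, -1), np.float64(-3.0543261909900767), array([ 9.62073552e-05, -5.95523296e-06,  8.72664015e-02]))
(0.0632858105210112, (-1, 1, -1, 1, -1, 1, -1), np.float64(-0.08726646259971638), array([-9.06886349e-06, -1.46969232e-04,  3.05432623e+00]))
(0.06328581052101136, (-1, -1, -1, -1, -1, -1, -1), np.float64(3.0543261909900767), array([-9.61756793e-05,  5.93460344e-06, -8.72664173e-02]))
(0.1254132247846802, (-1, 1, -1, 1, -1, 1, -1), np.float64(0.17453292519943275), array([-1.76991528e-05, -2.86156209e-04, -2.96705983e+00]))
```

```bash
cat > kin.py <<'E'
import numpy as np, json, os
from scipy.spatial.transform import Rotation as R
from scipy.optimize import least_squares
import data
def load():
    D=[(q,p) for q,p,_ in data.D]
    if os.path.exists('log.json'): D+=[tuple(x) for x in json.load(open('log.json'))]
    return D
def log():
    from bench import get_state
    s=get_state(); L=json.load(open('log.json')) if os.path.exists('log.json') else []
    L.append((s['q'].tolist(),s['position'].tolist())); json.dump(L,open('log.json','w')); return s
def Rs(q):
    ax=['z','y','z','y','z','y','z'];sg=[-1,1,-1,1,-1,1,-1];out=[];r=R.identity()
    for a,s,x in zip(ax,sg,q): r=r*R.from_euler(a,s*x); out.append(r.as_matrix())
    return out
def cols(q):
    r=Rs(q)
    # h, after1: y ; after3: x,y,z ; after4: y ; after5: x,y,z ; after6: x,z
    z=np.array([0,0,1.])
    return np.c_[z,r[0][:,0],r[0][:,1],r[2],r[4],r[5][:,[0,2]]] 
def fit(lam=1e-3):
    D=load();A=np.vstack([cols(q) for q,_ in D]);b=np.hstack([p for _,p in D])
    n=A.shape[1];l=np.linalg.solve(A.T@A+lam*lam*len(D)*np.eye(n),A.T@b)
    return l,A@l-b
def fk(q,l):
    return cols(q)@l, Rs(q)[6]@np.diag([-1,-1,1.])
LO=np.array([-2.81,-.39,-1.27,.06,-1.19,.19,-2.82]);HI=np.array([2.81,2.02,1.25,2.57,4.33,2,2.82])
def ik(p,M,q0,l,w=.02):
    def f(q):
        P,m=fk(q,l); return np.r_[(P-p)*10,(R.from_matrix(m.T@M)).as_rotvec()*3,w*(q-q0)*.05]
    r=least_squares(f,np.clip(q0,LO+.02,HI-.02),bounds=(LO+.01,HI-.01)); 
    return r.x,np.abs(r.fun[:6]).max()
E
python3 - <<'E'
from kin import *
l,e=fit(1e-3);print(l.round(4),e.round(5));l,e=fit(1e-2);print(l.round(4),e.round(4))
E
```

```text
[ 0.1076  0.0307  0.0324  0.2361  0.0892  0.4028 -0.1344 -0.1525  0.3296
  0.1415  0.1303] [ 0. -0. -0.  0. -0.  0. -0.  0.  0.]
[ 0.1075  0.0318  0.0326  0.2353  0.0881  0.4003 -0.1345 -0.1517  0.3282
  0.1397  0.1292] [ 0.0002 -0.0002 -0.0003  0.0001 -0.0003  0.0002 -0.0004  0.0004  0.0001]
```

Emit:
jog_arm(
  deltas=[0,0,0.02,-0.8,-0.55,0,0,0,0.02,-0.8,-0.55,0,0,0,0.02,-0.8,-0.55,0,0,0,0,-0.8,-0.55,0,0,0,0,-0.8,-0.55,0],
)

```text
time_s: 5.87
position: [0.4677, 0.2466, 0.2905]
tcp_rot: [[0.516, -0.533, 0.671], [-0.816, -0.545, 0.194], [0.262, -0.647, -0.716]]
wrist_force: [0.8, -1.1, -1.0]
grip_width: 0.0944
```

```bash
python3 -c "
from kin import *
s=log();print(s['q'].round(3))"
```

```text
[-0.637 -0.135 -0.079  2.32   0.909  0.37  -2.389]
```

Emit:
jog_arm(
  deltas=[0,0.02,0,-0.8,-0.55,0,0,0.02,0,-0.8,-0.55,0,0,0.02,0,-0.8,-0.55,0,0,0.02,0,-0.8,-0.55,0,0,0.02,0,-0.8,-0.55,0],
)

```text
time_s: 6.28
position: [0.4768, 0.2955, 0.3032]
tcp_rot: [[0.351, -0.369, 0.861], [-0.631, -0.772, -0.073], [0.692, -0.517, -0.504]]
wrist_force: [1.2, -1.3, 0.4]
grip_width: 0.094
```

```bash
python3 -c "
from kin import *
s=log();print(s['q'].round(3));print(s['position'],s['tcp_rot'].round(3))
l,e=fit(1e-3);print(l.round(4),e.round(5))"
```

```text
[-0.753  0.095 -0.338  2.251  1.434  0.961 -2.825]
[0.4768352  0.29546625 0.30319142] [[ 0.351 -0.369  0.861]
 [-0.631 -0.772 -0.073]
 [ 0.692 -0.517 -0.504]]
[ 2.898e-01 -2.000e-04 -1.440e-02 -0.000e+00 -1.600e-02  5.013e-01
  5.000e-04 -3.000e-04  4.704e-01 -1.000e-04  3.142e-01] [ 3.0e-05  4.0e-05  7.0e-05 -1.5e-04  1.9e-04 -6.0e-05  1.8e-04 -4.0e-05
  1.1e-04  4.0e-05 -1.5e-04  0.0e+00 -5.0e-05  8.0e-05 -1.2e-04]
```

```bash
python3 - <<'E'
from h import *
t=grab_frame('top');s=grab_frame('scene')
crop('top',150,160,240,235,8,'pics/bt.png',t);crop('scene',370,145,450,215,8,'pics/bs.png',s)
E
```

```text
(no output)
```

View pics/bt.png

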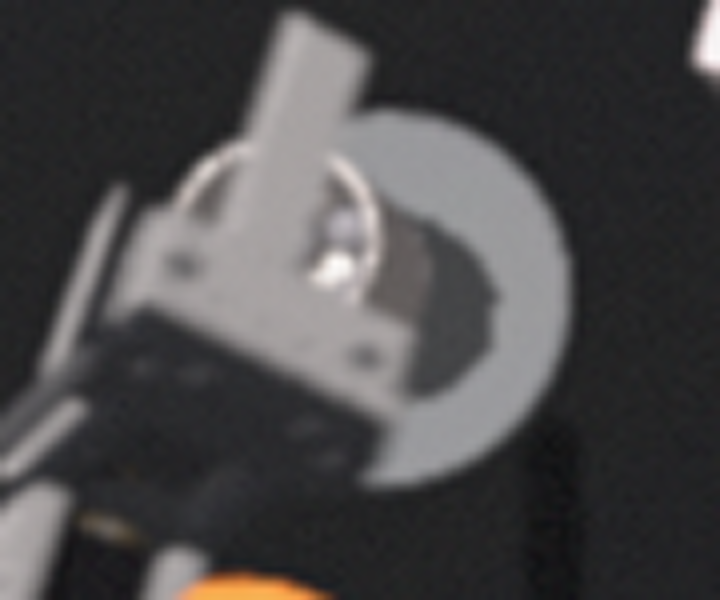

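View pics/bs.png

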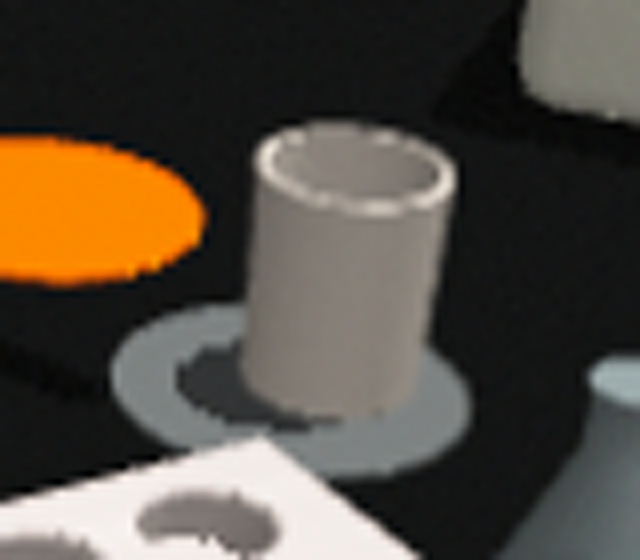

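```bash
python3 - <<'E'
from h import *
t=(88/3.6+159.6,468.5/3.6+59.6); s=(356/8+369.6,168/8+144.6)
print('rim',tri(s,t),at('top',t,.088),at('scene',s,.088))
m1=(197.3,197);m2=(290/8+369.6,391/8+144.6)
print('mat',at('top',m1,.003),at('scene',m2,.003))
def circ(n,x,y,z,r):
    a=np.linspace(0,2*np.pi,60);P=np.c_[x+r*np.cos(a),y+r*np.sin(a),0*a+z];return proj(n,P)
for n,o,k,f in(('top',(150,160),8,'pics/bt.png'),('scene',(370,145),8,'pics/bs.png')):
    im=cv2.imread(f)
    for (x,y,z,r,c) in((.4945,.3375,.088,.034,(0,0,255)),(.4945,.3375,.003,.0315,(0,255,255)),(.487,.320,.003,.065,(0,255,0))):
        p=((circ(n,x,y,z,r)-o+.5)*k-.5).astype(np.int32);cv2.polylines(im,[p],True,c,1)
    cv2.imwrite(f[:-4]+'o.png',im)
E
```

```text
rim (array([0.49426797, 0.3352165 , 0.08714589]), np.float64(0.0019026401388104147)) [0.49341551 0.33430396 0.088     ] [0.4956963  0.33473355 0.088     ]
mat [0.48670503 0.31980636 0.003     ] [0.49161645 0.3180331  0.003     ]
```

View pics/bto.png

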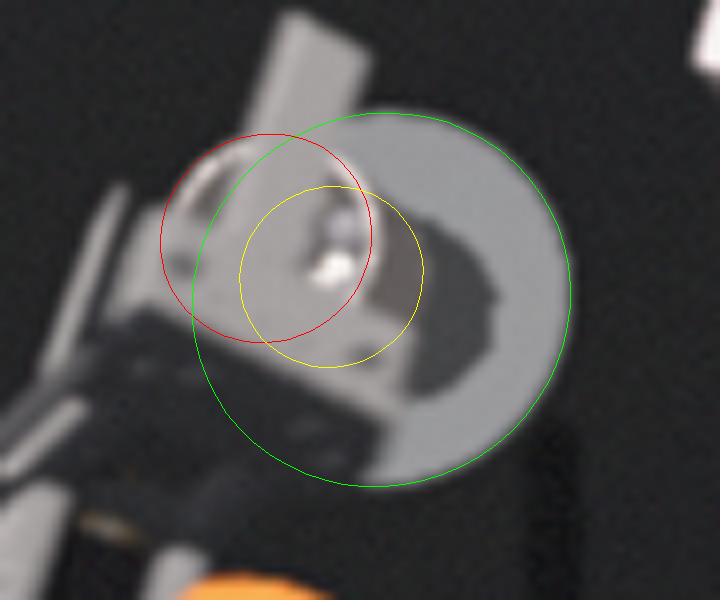

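View pics/bso.png

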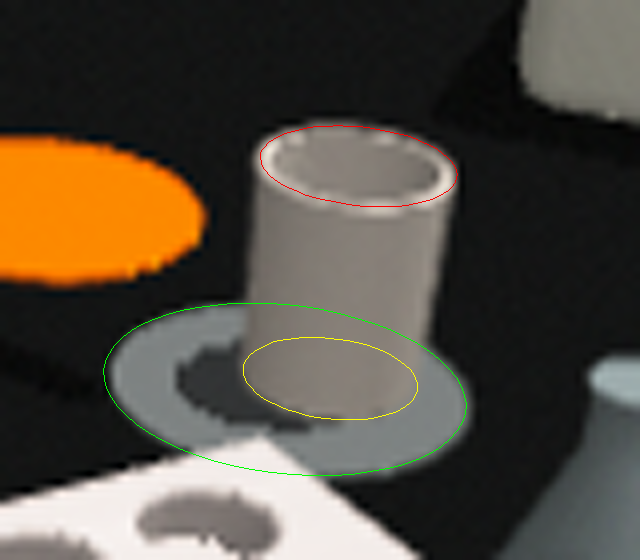

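```bash
cat > plan.py <<'E'
from kin import *
l,_=fit(1e-3)
def tool(alpha,delta,sgn,roll=0):
    a=np.radians(alpha);d=np.radians(delta)
    z=np.array([np.cos(d)*np.cos(a),np.cos(d)*np.sin(a),-np.sin(d)])
    x=sgn*np.array([-np.sin(a),np.cos(a),0]); M=np.c_[x,np.cross(z,x),z]
    return R.from_rotvec(z*np.radians(roll)).as_matrix()@M
if __name__=="__main__":
    from bench import get_state
    q0=get_state()['q']
    rng=np.random.default_rng(0)
    out=[]
    for al in range(-130,31,20):
      for de in (15,25,35):
        for sg in (1,-1):
          best=None
          for k in range(5):
            s=q0.copy(); s[6]=[0,-1.5,1.5,2.5,-2.5][k]; s[4]=1.4
            q,e=ik(np.array([.494,.3345,.070]),tool(al,de,sg),s,l)
            if e<2e-3:
                mg=np.minimum(q-LO,HI-q).min()
                if best is None or mg>best[0]: best=(mg,q)
          if best: print(al,de,sg,round(best[0],2),best[1].round(2))
E
python3 plan.py
```

```text
-130 35 1 0.04 [-0.66  1.13 -0.11  1.02  0.21  1.96 -1.48]
-130 35 -1 0.02 [-0.61  1.13 -0.23  1.02  0.28  1.98  1.6 ]
-110 25 1 0.01 [-0.89  1.18  0.12  1.02  0.32  1.99 -1.17]
-110 25 -1 0.01 [-0.89  1.18  0.12  1.02  0.32  1.99  1.97]
-110 35 1 0.14 [-0.77  1.07 -0.1   1.13  0.4   1.86 -1.28]
-110 35 -1 0.11 [-0.71  1.08 -0.21  1.13  0.47  1.89  1.81]
-90 15 1 0.11 [-1.08  1.21  0.25  1.15  0.5   1.89 -0.98]
-90 15 -1 0.01 [-0.92  1.19 -0.05  1.14  0.69  1.99  2.03]
-90 25 1 0.24 [-1.06  1.11  0.22  1.23  0.45  1.76 -1.  ]
-90 25 -1 0.12 [-0.85  1.1  -0.16  1.22  0.69  1.88  1.97]
-90 35 1 0.38 [-1.02  1.    0.18  1.31  0.41  1.62 -1.01]
-90 35 -1 0.26 [-0.8   1.   -0.2   1.3   0.65  1.74  1.96]
-70 15 1 0.35 [-1.19  1.1   0.22  1.4   0.71  1.65 -0.99]
-70 15 -1 0.2 [-0.98  1.09 -0.11  1.39  0.91  1.8   2.03]
-70 25 1 0.46 [-1.15  1.    0.18  1.46  0.67  1.54 -0.97]
-70 25 -1 0.32 [-0.93  1.   -0.16  1.45  0.87  1.68  2.03]
-70 35 1 0.58 [-1.1   0.91  0.15  1.52  0.62  1.42 -0.95]
-70 35 -1 0.44 [-0.86  0.91 -0.21  1.51  0.83  1.56  2.05]
-50 15 1 0.55 [-1.24  0.99  0.14  1.67  0.
[... 995 characters left out ...]
.05  2.01]
10 15 1 0.22 [-0.35  1.04 -0.74  2.35  2.49  1.77 -1.14]
10 15 -1 0.21 [-0.8   0.87 -0.26  2.36  2.32  1.5   1.66]
10 25 1 0.22 [-0.31  0.89 -0.77  2.35  2.35  1.48 -1.09]
10 25 -1 0.21 [-0.7   0.73 -0.34  2.36  2.28  1.25  1.8 ]
10 35 1 0.24 [-0.27  0.74 -0.78  2.33  2.19  1.18 -0.99]
10 35 -1 0.23 [-0.61  0.61 -0.39  2.34  2.19  0.97  1.96]
30 15 1 0.13 [ 0.17  1.24 -0.92  2.44  3.12  1.54 -0.68]
30 15 -1 0.11 [-0.5   0.88 -0.27  2.46  2.95  1.52  1.74]
30 25 1 0.13 [ 0.27  1.19 -1.1   2.44  2.86  1.35 -0.55]
30 25 -1 0.12 [-0.37  0.74 -0.4   2.45  2.87  1.2   1.85]
30 35 1 0.16 [-0.08  0.69 -0.72  2.41  2.68  0.92 -0.99]
30 35 -1 0.16 [-0.25  0.62 -0.53  2.41  2.73  0.88  2.  ]
```

```bash
cat > rv.py <<'E'
import sys
from plan import *
from bench import get_state
def go(p,M,n=None):
    s=get_state();w=R.from_matrix(M@s['tcp_rot'].T).as_rotvec();d=np.array(p)-s['position']
    n=n or max(1,int(np.ceil(max(np.linalg.norm(d)/.036,np.linalg.norm(w)/.09))))
    print('q',s['q'].round(2),'d',d.round(4),'w',w.round(3),'| rows',n,'each',(d/n/.5).round(3),(w/n/.1).round(2))
E
python3 - <<'E'
from rv import *
go([.424,.418,.22],tool(-50,25,1))
E
```

```text
q [-0.76  0.1  -0.34  2.25  1.43  0.96 -2.82] d [-0.0518  0.1207 -0.0807] w [-1.667  0.806  0.495] | rows 22 each [-0.005  0.011 -0.007] [-0.76  0.37  0.22]
```

```bash
cat >> rv.py <<'E'
def swingroll(M):
    s=get_state();M0=s['tcp_rot'];z0,z1=M0[:,2],M[:,2]
    c=np.cross(z0,z1);S=R.from_rotvec(c/np.linalg.norm(c)*np.arctan2(np.linalg.norm(c),z0@z1))
    A=S.as_matrix()@M0; w=R.from_matrix(M@A.T).as_rotvec()
    print('roll',(w@z1).round(3),'about z0',z0.round(3),'swing',S.as_rotvec().round(3))
E
python3 - <<'E'
from rv import *
swingroll(tool(-50,25,1))
E
```

```text
roll -1.825 about z0 [ 0.859 -0.072 -0.508] swing [-0.35   0.073 -0.602]
```

Emit:
jog_arm(
  deltas=[-0.005,0.012,0,-0.78,0.066,0.46,-0.005,0.012,0,-0.78,0.066,0.46,-0.005,0.012,0,-0.78,0.066,0.46,-0.005,0.012,0,-0.78,0.066,0.46,-0.005,0.012,0,-0.78,0.066,0.46,-0.005,0.012,0,-0.78,0.066,0.46,-0.005,0.012,0,-0.78,0.066,0.46,-0.005,0.012,0,-0.78,0.066,0.46],
)

```text
time_s: 7.05
position: [0.4623, 0.3431, 0.3051]
tcp_rot: [[0.512, -0.052, 0.857], [0.053, -0.994, -0.092], [0.857, 0.092, -0.506]]
wrist_force: [0.8, 0.2, 0.5]
grip_width: 0.0933
```

Emit:
jog_arm(
  deltas=[-0.005,0.012,0,-0.78,0.066,0.46,-0.005,0.012,0,-0.78,0.066,0.46,-0.005,0.012,0,-0.78,0.066,0.46,-0.005,0.012,0,-0.78,0.066,0.46,-0.005,0.012,0,-0.78,0.066,0.46,-0.005,0.012,0,-0.78,0.066,0.46,-0.005,0.012,0,-0.78,0.066,0.46,-0.005,0.012,0,-0.78,0.066,0.46],
)

```text
time_s: 7.72
position: [0.4496, 0.3883, 0.3113]
tcp_rot: [[0.415, 0.287, 0.863], [0.707, -0.699, -0.108], [0.573, 0.655, -0.493]]
wrist_force: [0.4, 0.5, -0.2]
grip_width: 0.0941
```

```bash
python3 - <<'E'
from rv import *
swingroll(tool(-50,25,1)); go([.424,.418,.22],tool(-50,25,1))
E
```

```text
roll -0.362 about z0 [ 0.863 -0.108 -0.493] swing [-0.32   0.084 -0.578]
q [-0.86  0.24 -0.42  2.07  1.34  1.18 -1.34] d [-0.0256  0.0297 -0.0913] w [-0.598  0.239 -0.393] | rows 9 each [-0.006  0.007 -0.02 ] [-0.66  0.27 -0.44]
```

Emit:
jog_arm(
  deltas=[-0.006,0.007,-0.02,-0.66,0.27,-0.44,-0.006,0.007,-0.02,-0.66,0.27,-0.44,-0.006,0.007,-0.02,-0.66,0.27,-0.44,-0.006,0.007,-0.02,-0.66,0.27,-0.44,-0.006,0.007,-0.02,-0.66,0.27,-0.44,-0.006,0.007,-0.02,-0.66,0.27,-0.44,-0.006,0.007,-0.02,-0.66,0.27,-0.44,-0.006,0.007,-0.02,-0.66,0.27,-0.44],
)

```text
time_s: 8.38
position: [0.4297, 0.413, 0.2363]
tcp_rot: [[0.766, 0.256, 0.59], [0.641, -0.372, -0.671], [0.048, 0.892, -0.45]]
wrist_force: [0.2, -0.8, 0.1]
grip_width: 0.0943
```

```bash
python3 - <<'E'
from rv import *
go([.424,.418,.121],tool(-50,25,1))
E
```

```text
q [-0.99  0.7  -0.36  1.6   1.03  1.77 -0.99] d [-0.0057  0.005  -0.1153] w [-0.054  0.017  0.   ] | rows 4 each [-0.003  0.002 -0.058] [-0.14  0.04  0.  ]
```

Emit:
jog_arm(
  deltas=[-0.003,0.002,-0.06,-0.14,0.04,0,-0.003,0.002,-0.06,-0.14,0.04,0,-0.003,0.002,-0.06,-0.14,0.04,0,-0.003,0.003,-0.05,-0.12,0.04,0,0,0,0,0,0,0],
)

```text
time_s: 8.8
position: [0.4273, 0.4165, 0.1151]
tcp_rot: [[0.781, 0.268, 0.564], [0.624, -0.327, -0.709], [-0.006, 0.906, -0.423]]
wrist_force: [-0.1, -0.0, -0.2]
grip_width: 0.0942
```

```bash
python3 - <<'E'
from rv import *
from h import *
go([.494,.3345,.070],tool(-50,25,1))
t=grab_frame('top');s=grab_frame('scene')
crop('top',120,130,260,260,5,'pics/bt2.png',t);crop('scene',340,110,480,220,5,'pics/bs2.png',s)
E
```

```text
q [-1.02  0.91 -0.34  1.56  1.04  1.72 -1.1 ] d [ 0.0667 -0.082  -0.0451] w [ 0.004 -0.005  0.024] | rows 4 each [ 0.033 -0.041 -0.023] [ 0.01 -0.01  0.06]
```

View pics/bt2.png

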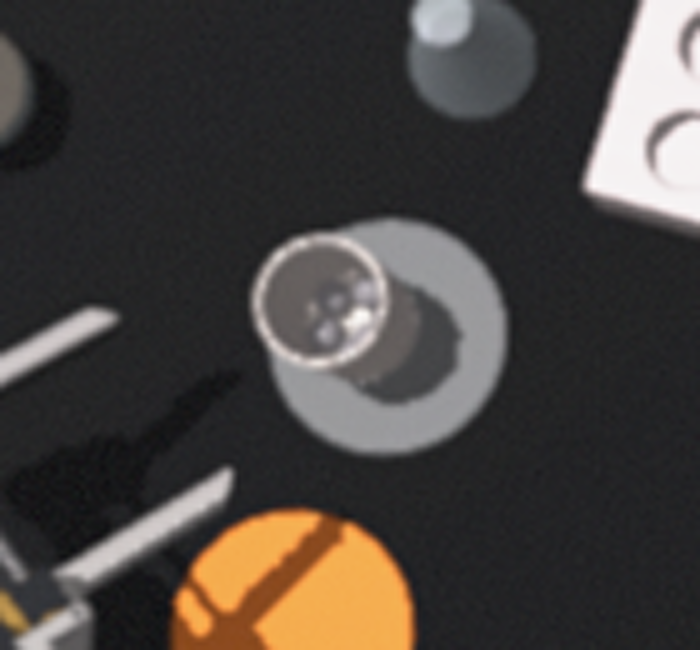

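View pics/bs2.png

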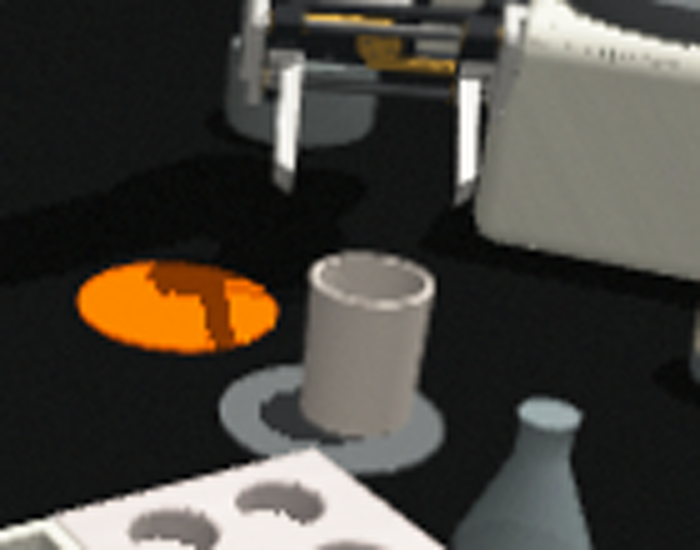

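```bash
python3 - <<'E'
from h import *
s=get_state();p=s['position'];M=s['tcp_rot']
for sg in(-1,1):
    w=p+M[:,2]*.019+sg*.0471*M[:,0]; 
    print(w.round(3),((proj('top',w)[0]-[120,130]+.5)*5).round(),((proj('scene',w)[0]-[340,110]+.5)*5).round())
a=at('top',(320/5+119.5,300/5+129.5),.088);b=at('scene',(371/5+339.5,279/5+109.5),.088);print(a,b)
print((np.array([.494,.3345,.07])-p)@M)
E
```

```text
[0.402 0.375 0.111] [221. 474.] [293. 177.]
[0.476 0.434 0.111] [112. 327.] [453. 189.]
[0.49402334 0.33573334 0.088     ] [0.49371096 0.33550705 0.088     ]
[-0.00040141  0.00025411  0.11705149]
```

Emit:
jog_arm(
  deltas=[0.033,-0.04,-0.022,0,0,0,0.033,-0.04,-0.022,0,0,0,0.033,-0.04,-0.022,0,0,0,0.03,-0.037,-0.02,0,0,0,0,0,0,0,0,0],
)

```text
time_s: 9.32
position: [0.4976, 0.3396, 0.087]
tcp_rot: [[0.784, 0.257, 0.565], [0.621, -0.347, -0.703], [0.016, 0.902, -0.432]]
wrist_force: [0.1, -1.8, 1.0]
grip_width: 0.0941
```

```bash
python3 - <<'E'
from rv import *
go([.494,.3350,.070],tool(-50,25,1))
E
```

```text
q [-0.89  0.89 -0.29  1.67  1.13  1.57 -1.12] d [-0.0036 -0.0046 -0.017 ] w [-0.018  0.006  0.028] | rows 1 each [-0.007 -0.009 -0.034] [-0.18  0.06  0.28]
```

Emit:
jog_arm(
  deltas=[-0.007,-0.009,-0.034,-0.18,0.06,0.28,0,0,0,0,0,0],
)

```text
time_s: 9.48
position: [0.4964, 0.3348, 0.0743]
tcp_rot: [[0.768, 0.267, 0.582], [0.64, -0.329, -0.695], [0.006, 0.906, -0.423]]
wrist_force: [-0.5, -1.5, -0.7]
grip_width: 0.094
```

```bash
python3 - <<'E'
from rv import *
go([.494,.3350,.070],tool(-50,25,1))
E
```

```text
q [-0.9   0.9  -0.28  1.7   1.15  1.55 -1.14] d [-0.0024  0.0002 -0.0043] w [-0.005  0.004  0.004] | rows 1 each [-0.005  0.    -0.009] [-0.05  0.04  0.04]
```

Good; close on the beaker.

Emit:
jog_arm(
  deltas=[-0.005,0,-0.009,-0.05,0.04,0.04,0,0,0,0,0,0,0,0,0,0,0,0,0,0,0,0,0,0,0,0,0,0,0,0,0,0,0,0,0,0],
  grip=-1,
  squeeze=20,
)

```text
time_s: 9.98
position: [0.4938, 0.3392, 0.0749]
tcp_rot: [[0.766, 0.268, 0.584], [0.643, -0.33, -0.691], [0.007, 0.905, -0.426]]
wrist_force: [-0.1, -0.1, -0.9]
grip_width: 0.0664
```

Emit:
jog_arm(
  deltas=[0,0,0.02,0,0,0,0,0,0.05,0,0,0,0,0,0.06,0,0,0,0,0,0.06,0,0,0,0,0,0,0,0,0],
)

```text
time_s: 10.4
position: [0.4926, 0.339, 0.1741]
tcp_rot: [[0.765, 0.272, 0.583], [0.643, -0.329, -0.691], [0.004, 0.905, -0.426]]
wrist_force: [0.4, -0.1, -1.4]
grip_width: 0.0663
```

```bash
python3 - <<'E'
from rv import *
from h import *
go([.494,.3350,.070],tool(-50,25,1))
t=grab_frame('top');s=grab_frame('scene')
crop('scene',340,80,480,220,4,'pics/bs3.png',s)
E
```

```text
q [-0.89  0.74 -0.31  1.71  1.12  1.63 -1.01] d [ 0.0014 -0.004  -0.1041] w [-0.006  0.    -0.001] | rows 3 each [ 0.001 -0.003 -0.069] [-0.02  0.   -0.  ]
```

View pics/bs3.png

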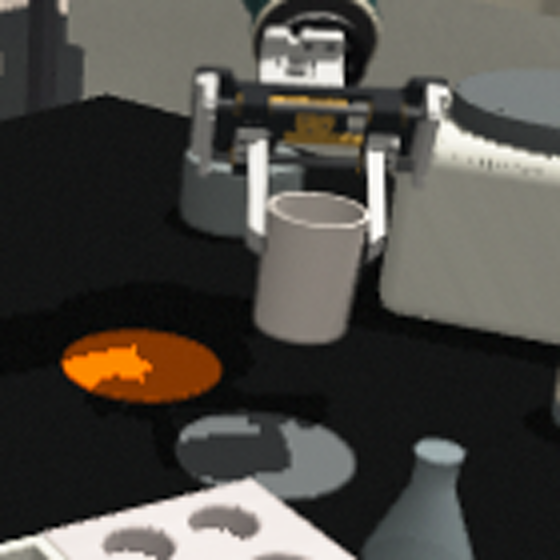

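```bash
cat > pour.py <<'E'
from rv import *
c,s_=np.cos(-.268),np.sin(-.268)
def Wl(x,y,z): return np.array([.6465+c*x-s_*y,.0273+s_*x+c*y,z])
if __name__=="__main__":
    for al in(-105,-90,-75,-60):
      for de in (15,25):
        p=Wl(-.085,-.07,.15); q=get_state()['q']; row=[]
        for ro in (0,-30,-60,-90,-120,-140,-150):
            M=tool(al,de,1,ro); q,e=ik(p,M,q,l)
            bk=M@ (tool(al,de,1).T@np.array([0,0,1.]))
            row.append((ro,round(float(e),4),round(float(np.minimum(q-LO,HI-q).min()),2),int(np.degrees(np.arccos(bk[2])))))
            zs=[(p+M@np.array([sx*.0885,sy*.0375,-.078]))[2] for sx in(-1,1) for sy in(-1,1)]+[(p+M@np.array([sx*.0885,sy*.0375,-.2]))[2] for sx in(-1,1) for sy in(-1,1)]
            row[-1]+=(round(min(zs)-.15,3),)
        print(al,de,row,q.round(2),bk.round(2))
E
python3 pour.py
```

```text
pour.py:11: RuntimeWarning: invalid value encountered in arccos
  row.append((ro,round(float(e),4),round(float(np.minimum(q-LO,HI-q).min()),2),int(np.degrees(np.arccos(bk[2])))))
Traceback (most recent call last):
  File "pour.py", line 11, in <module>
    row.append((ro,round(float(e),4),round(float(np.minimum(q-LO,HI-q).min()),2),int(np.degrees(np.arccos(bk[2])))))
                                                                                 ~~~^^^^^^^^^^^^^^^^^^^^^^^^^^^^^^
ValueError: cannot convert float NaN to integer
```

```bash
sed -i 's/np.arccos(bk\[2\])/np.arccos(np.clip(bk[2],-1,1))/' pour.py; python3 pour.py
```

```text
-105 15 [(0, 0.0, 0.23, 0, np.float64(-0.016)), (-30, 0.0, 0.18, 28, np.float64(-0.054)), (-60, 0.0, 0.14, 57, np.float64(-0.072)), (-90, 0.0, 0.1, 86, np.float64(-0.065)), (-120, 0.0, 0.06, 113, np.float64(-0.072)), (-140, 0.0, 0.03, 130, np.float64(-0.063)), (-150, 0.0, 0.02, 137, np.float64(-0.054))] [-0.16  0.95 -0.45  1.57  1.03  1.98  1.39] [ 0.59  0.33 -0.74]
-105 25 [(0, 0.0, 0.34, 0, np.float64(-0.001)), (-30, 0.0, 0.3, 27, np.float64(-0.037)), (-60, 0.0, 0.26, 53, np.float64(-0.053)), (-90, 0.0, 0.22, 79, np.float64(-0.047)), (-120, 0.0, 0.18, 103, np.float64(-0.053)), (-140, 0.0, 0.16, 116, np.float64(-0.045)), (-150, 0.0, 0.14, 122, np.float64(-0.037))] [-0.1   0.86 -0.49  1.61  0.98  1.86  1.41] [ 0.62  0.57 -0.53]
-90 15 [(0, 0.0, 0.37, 0, np.float64(-0.016)), (-30, 0.0, 0.34, 28, np.float64(-0.054)), (-60, 0.0, 0.3, 57, np.float64(-0.072)), (-90, 0.0, 0.27, 86, np.float64(-0.065)), (-120, 0.0, 0.23, 113, np.float64(-0.072)), (-140, 0.0, 0.21, 130, np.float64(-0.063)), (-150, 0.0, 0.2, 137, np.float64(-0.054))] [-0.27  0.85 -0.35  1.75  1.13  1.8   1.43] [ 0.48  0.47 -0
[... 1145 characters left out ...]
-0.016)), (-30, 0.0, 0.43, 28, np.float64(-0.054)), (-60, 0.0, 0.43, 57, np.float64(-0.072)), (-90, 0.0, 0.43, 86, np.float64(-0.065)), (-120, 0.0, 0.43, 113, np.float64(-0.072)), (-140, 0.0, 0.43, 130, np.float64(-0.063)), (-150, 0.0, 0.43, 137, np.float64(-0.054))] [-0.51  0.69 -0.13  2.14  1.43  1.43  1.36] [ 0.19  0.65 -0.74]
-60 25 [(0, 0.0, 0.42, 0, np.float64(-0.001)), (-30, 0.0, 0.42, 27, np.float64(-0.037)), (-60, 0.0, 0.42, 53, np.float64(-0.053)), (-90, 0.0, 0.42, 79, np.float64(-0.047)), (-120, 0.0, 0.42, 103, np.float64(-0.053)), (-140, 0.0, 0.43, 116, np.float64(-0.045)), (-150, 0.0, 0.43, 122, np.float64(-0.037))] [-0.42  0.58 -0.19  2.14  1.38  1.29  1.49] [ 0.04  0.85 -0.53]
```

```bash
python3 - <<'E'
from pour import *
go(Wl(-.08,-.09,.18),tool(-90,15,1))
E
```

```text
q [-0.89  0.75 -0.31  1.71  1.12  1.62 -1.01] d [ 0.0534 -0.3764  0.0099] w [-0.171 -0.062 -0.697] | rows 11 each [ 0.01  -0.068  0.002] [-0.16 -0.06 -0.63]
```

Emit:
jog_arm(
  deltas=[0.003,-0.02,0.006,-0.1,-0.04,-0.4,0.006,-0.04,0.006,-0.11,-0.04,-0.45,0.007,-0.05,0,-0.11,-0.04,-0.45,0.007,-0.05,0,-0.11,-0.04,-0.45,0.007,-0.05,0,-0.11,-0.04,-0.45,0.007,-0.05,0,-0.11,-0.04,-0.45,0.007,-0.05,0,-0.11,-0.04,-0.45,0.007,-0.05,0,-0.11,-0.04,-0.45],
)

```text
time_s: 11.17
position: [0.5162, 0.1387, 0.1728]
tcp_rot: [[0.953, 0.12, 0.277], [0.301, -0.309, -0.902], [-0.023, 0.944, -0.33]]
wrist_force: [0.5, -0.0, -2.4]
grip_width: 0.066
```

Emit:
jog_arm(
  deltas=[0.007,-0.05,0,-0.11,-0.04,-0.45,0.007,-0.05,0,-0.11,-0.04,-0.45,0.007,-0.05,0,-0.11,-0.04,-0.45,0.007,-0.05,0,-0.11,-0.04,-0.45,0.007,-0.05,0,-0.11,-0.04,-0.45,0.007,-0.05,0,-0.11,-0.04,-0.45,0.004,-0.04,0,-0.11,-0.04,-0.45,0.003,-0.03,0,0,0,-0.45],
)

```text
time_s: 11.83
position: [0.5338, -0.0814, 0.1716]
tcp_rot: [[0.993, -0.018, -0.117], [-0.117, -0.232, -0.966], [-0.01, 0.973, -0.232]]
wrist_force: [0.4, -0.2, -1.5]
grip_width: 0.0664
```

```bash
python3 - <<'E'
from pour import *
go(Wl(-.08,-.09,.145),tool(-90,15,1))
E
```

```text
q [-0.43  0.8   0.01  1.78  0.99  1.64 -1.08] d [ 0.0118  0.0431 -0.0266] w [ 0.027 -0.011  0.118] | rows 2 each [ 0.012  0.043 -0.027] [ 0.13 -0.06  0.59]
```

Emit:
jog_arm(
  deltas=[0.006,0.025,-0.02,0.08,-0.03,0.3,0.006,0.025,-0.02,0.08,-0.03,0.3,0.006,0.025,-0.01,0.08,-0.03,0.3,0.004,0.01,0,0,0,0.2,0,0,0,0,0,0],
)

```text
time_s: 12.25
position: [0.5414, -0.0503, 0.1451]
tcp_rot: [[1.0, -0.003, -0.026], [-0.026, -0.249, -0.968], [-0.003, 0.969, -0.249]]
wrist_force: [0.3, 0.1, -1.8]
grip_width: 0.066
```

```bash
python3 - <<'E'
from pour import *
from h import *
go(Wl(-.08,-.09,.145),tool(-90,15,1)); print(get_state()['tcp_rot'].round(3))
s=grab_frame('scene')
crop('scene',240,80,480,300,3,'pics/p1.png',s)
E
```

```text
q [-0.47  0.83 -0.02  1.79  1.02  1.6  -1.12] d [ 0.0041  0.012  -0.0001] w [ 0.011 -0.003  0.026] | rows 1 each [ 0.008  0.024 -0.   ] [ 0.11 -0.03  0.26]
[[ 1.    -0.003 -0.026]
 [-0.026 -0.249 -0.968]
 [-0.003  0.969 -0.249]]
```

View pics/p1.png

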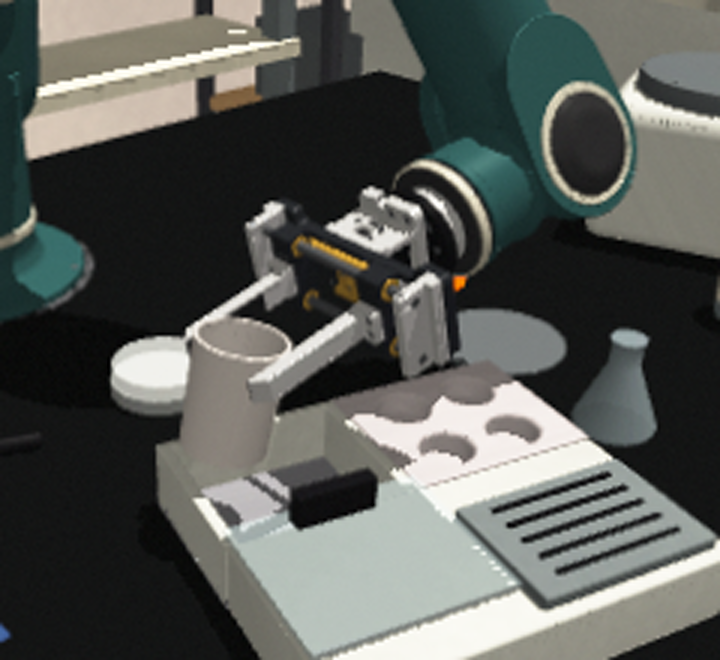

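Emit:
jog_arm(
  deltas=[0.008,0.024,0,0.1,0,0.2,0,0,0,0,0.93,0.24,0,0,0,0,0.93,0.24,0,0,0,0,0.93,0.24,0,0,0,0,0.93,0.24,0,0,0,0,0.93,0.24,0,0,0,0,0.93,0.24,0,0,0,0,0.93,0.24],
)

```text
time_s: 12.97
position: [0.5473, -0.0314, 0.1483]
tcp_rot: [[0.765, 0.644, -0.002], [0.166, -0.2, -0.966], [-0.622, 0.739, -0.259]]
wrist_force: [-0.7, 0.7, -2.4]
grip_width: 0.0658
```

Emit:
jog_arm(
  deltas=[0,0,0,0,0.8,0.2,0,0,0,0,0.7,0.18,0,0,0,0,0.6,0.15,0,0,0,0,0.6,0.15,0,0,0,0,0.5,0.13,0,0,0,0,0.5,0.13],
)

```text
time_s: 13.47
position: [0.5489, -0.0266, 0.151]
tcp_rot: [[0.451, 0.892, -0.0], [0.234, -0.119, -0.965], [-0.861, 0.436, -0.262]]
wrist_force: [-0.1, -0.4, -1.4]
grip_width: 0.0661
```

```bash
python3 - <<'E'
from pour import *
go(Wl(-.08,-.09,.145),tool(-90,15,1,-120)); print(get_state()['tcp_rot'].round(3))
E
```

```text
q [-0.39  0.82 -0.18  1.76  1.07  1.69 -0.04] d [-0.0034 -0.0117 -0.006 ] w [-0.003  0.958  0.259] | rows 12 each [-0.001 -0.002 -0.001] [-0.    0.8   0.22]
[[ 0.451  0.892 -0.   ]
 [ 0.234 -0.119 -0.965]
 [-0.861  0.436 -0.262]]
```

Emit:
jog_arm(
  deltas=[-0.002,-0.006,-0.004,0,0.5,0.13,-0.002,-0.006,-0.004,0,0.5,0.13,-0.002,-0.006,-0.004,0,0.5,0.13,0,-0.006,0,0,0.5,0.13,0,0,0,0,0.5,0.13,0,0,0,0,0.5,0.13,0,0,0,0,0.5,0.13,0,0,0,0,0.5,0.13],
)

```text
time_s: 14.13
position: [0.5482, -0.0327, 0.1484]
tcp_rot: [[0.037, 0.999, 0.004], [0.268, -0.006, -0.963], [-0.963, 0.037, -0.268]]
wrist_force: [-0.1, 0.5, -2.1]
grip_width: 0.0661
```

```bash
python3 - <<'E'
from pour import *
from h import *
go(Wl(-.08,-.09,.145),tool(-90,15,1,-120))
crop('scene',240,80,480,300,3,'pics/p2.png')
E
```

```text
q [-0.34  0.83 -0.23  1.77  1.1   1.7   0.38] d [-0.0026 -0.0056 -0.0034] w [-0.01   0.542  0.144] | rows 7 each [-0.001 -0.002 -0.001] [-0.01  0.77  0.21]
```

View pics/p2.png

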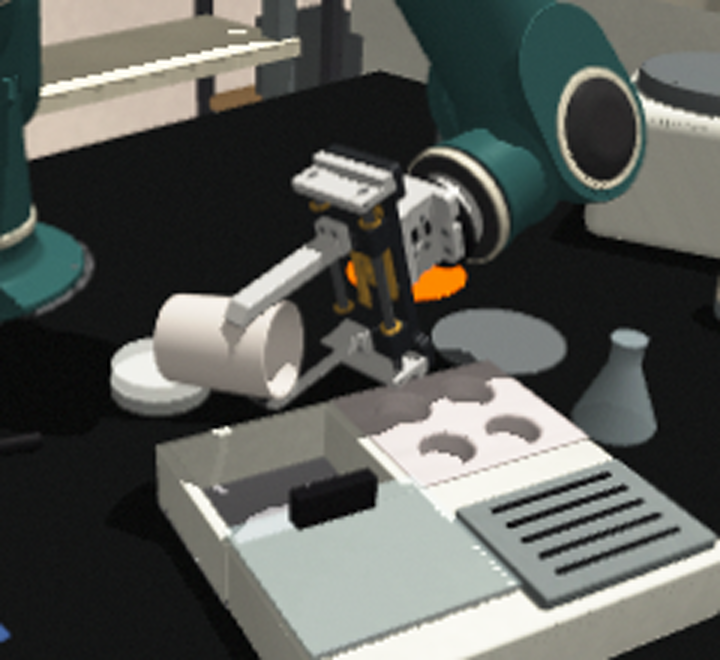

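Emit:
jog_arm(
  deltas=[-0.002,-0.004,-0.004,0,0.5,0.13,-0.002,-0.004,-0.002,0,0.4,0.11,0,-0.003,0,0,0.4,0.11,0,0,0,0,0.4,0.11,0,0,0,0,0.4,0.11,0,0,0,0,0.4,0.11,0,0,0,0,0.4,0.11,0,0,0,0,0.4,0.11],
)

```text
time_s: 14.85
position: [0.548, -0.0336, 0.1483]
tcp_rot: [[-0.305, 0.952, 0.009], [0.258, 0.092, -0.962], [-0.917, -0.291, -0.273]]
wrist_force: [0.2, 0.0, -1.1]
grip_width: 0.0662
```

Emit:
jog_arm(
  deltas=[0,0,0,0,0.6,0.15,0,0,0,0,0.6,0.15,0,0,0,0,0.6,0.15,0,0,0,0,0.6,0.15,0,0,0,0,0.6,0.15,0,0,0,0,0,0,0,0,0,0,0,0,0,0,0,0,0,0],
)

```text
time_s: 15.52
position: [0.5497, -0.0296, 0.1515]
tcp_rot: [[-0.581, 0.814, 0.005], [0.223, 0.165, -0.961], [-0.783, -0.557, -0.277]]
wrist_force: [-0.2, -0.5, -1.6]
grip_width: 0.0663
```

```bash
python3 - <<'E'
from pour import *
from h import *
go(Wl(-.08,-.09,.145),tool(-90,15,1,-120))
crop('scene',240,80,480,300,3,'pics/p3.png')
crop('top',240,80,380,210,5,'pics/p3t.png')
E
```

```text
q [-0.29  0.83 -0.3   1.77  1.13  1.74  1.02] d [-0.0041 -0.0087 -0.0065] w [-0.019 -0.092 -0.031] | rows 2 each [-0.004 -0.009 -0.006] [-0.09 -0.46 -0.16]
```

View pics/p3.png

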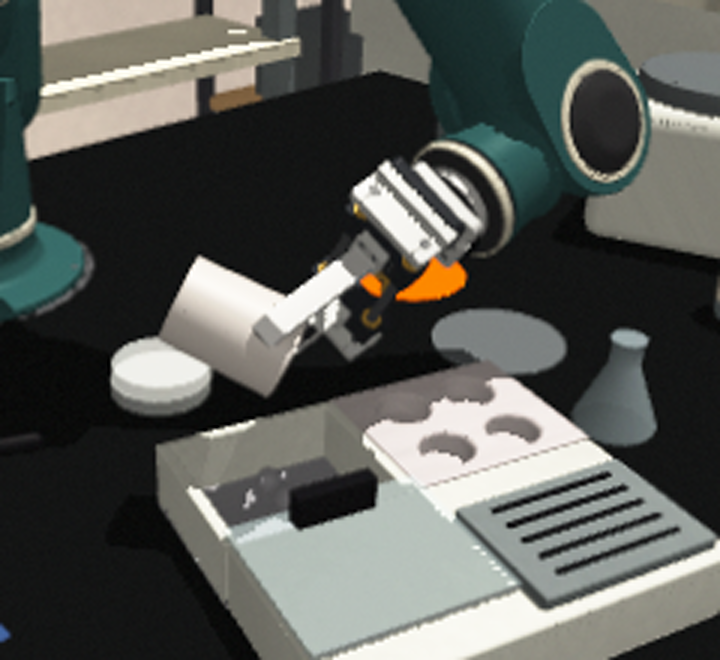

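View pics/p3t.png

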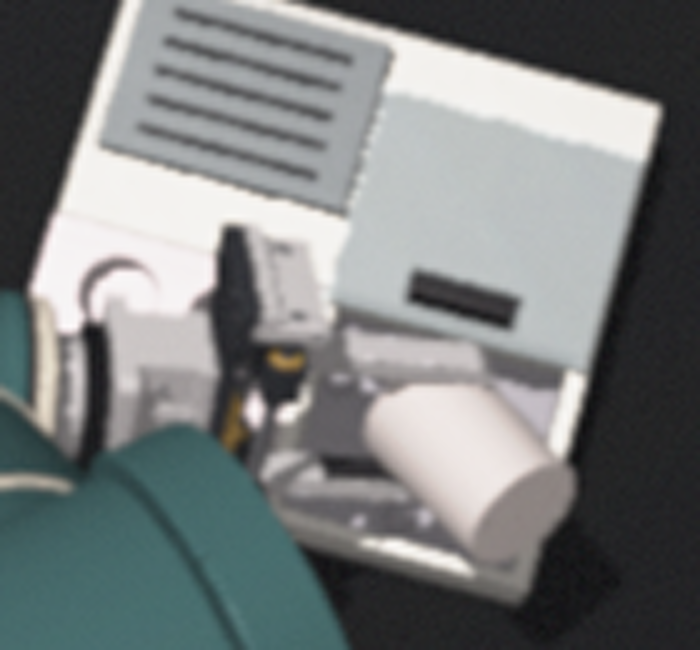

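Emit:
jog_arm(
  deltas=[0,-0.01,0,0,0.7,0.18,0,0,0,0,0.7,0.18,0,0,0,0,0.7,0.18,0,0,0,0,0,0,0,0,0.04,0,-0.4,-0.1,0,0,0.04,0,-0.6,-0.15,0,0,0.02,0,-0.9,-0.24,0,0,0,0,-0.9,-0.24],
)

```text
time_s: 16.28
position: [0.5491, -0.0347, 0.2026]
tcp_rot: [[-0.509, 0.861, 0.006], [0.235, 0.146, -0.961], [-0.828, -0.487, -0.276]]
wrist_force: [0.7, -0.2, -0.5]
grip_width: 0.0661
```

Emit:
jog_arm(
  deltas=[0,0,0,0,-0.96,-0.26,0,0,0,0,-0.96,-0.26,0,0,0,0,-0.96,-0.26,0,0,0,0,-0.96,-0.26,0,0,0,0,-0.96,-0.26,0,0,0,0,-0.96,-0.26,0,0,0,0,-0.96,-0.26,0,0,0,0,-0.96,-0.26],
)

```text
time_s: 16.95
position: [0.5491, -0.034, 0.2043]
tcp_rot: [[0.329, 0.944, 0.018], [0.258, -0.071, -0.963], [-0.908, 0.322, -0.267]]
wrist_force: [-0.1, 0.5, -1.8]
grip_width: 0.0661
```

Emit:
jog_arm(
  deltas=[0,0,0,0,-0.96,-0.26,0,0,0,0,-0.96,-0.26,0,0,0,0,-0.96,-0.26,0,0,0,0,-0.96,-0.26,0,0,0,0,-0.96,-0.26,0,0,0,0,-0.96,-0.26,0,0,0,0,-0.96,-0.26],
)

```text
time_s: 17.53
position: [0.5489, -0.0333, 0.2044]
tcp_rot: [[0.889, 0.458, 0.019], [0.133, -0.217, -0.967], [-0.439, 0.862, -0.254]]
wrist_force: [-0.5, 0.4, -1.4]
grip_width: 0.0661
```

```bash
python3 - <<'E'
from pour import *
from h import *
go(Wl(-.08,-.09,.18),tool(-90,15,1))
crop('scene',240,80,480,300,3,'pics/p4.png')
crop('top',240,80,380,210,5,'pics/p4t.png')
E
```

```text
q [-0.42  0.73 -0.12  1.79  1.07  1.69 -0.59] d [-0.0034 -0.005  -0.0244] w [ 0.01  -0.455 -0.14 ] | rows 6 each [-0.001 -0.002 -0.008] [ 0.02 -0.76 -0.23]
```

View pics/p4t.png

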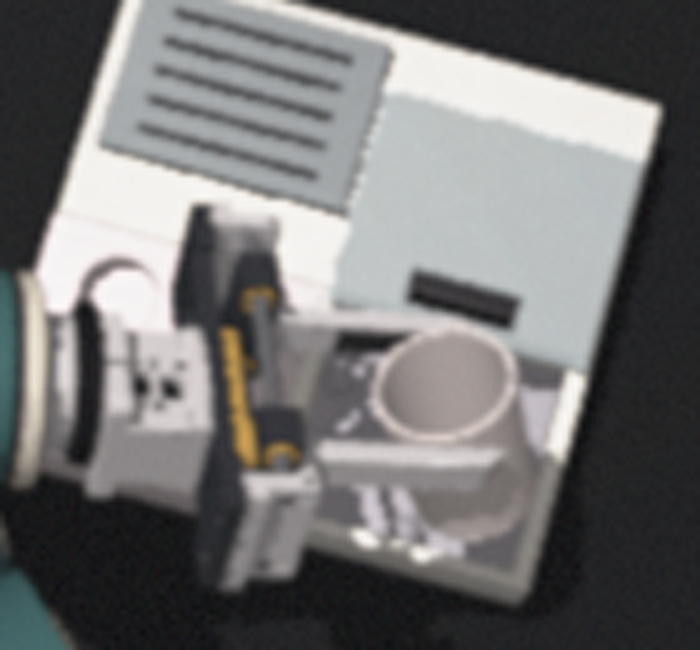

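```bash
cat >> pour.py <<'E'
u,_,v=np.linalg.svd(np.array([[.766,.268,.584],[.643,-.33,-.691],[.007,.905,-.426]])); MG=u@v
E
python3 - <<'E'
from pour import *
go([.488,.3195,.18],MG)
swingroll(MG)
E
```

```text
q [-0.42  0.73 -0.12  1.79  1.07  1.69 -0.58] d [-0.0609  0.3527 -0.0244] w [ 0.331 -0.365  0.503] | rows 10 each [-0.012  0.071 -0.005] [ 0.33 -0.36  0.5 ]
roll 0.241 about z0 [ 0.02  -0.967 -0.254] swing [ 0.254 -0.151  0.594]
```

Emit:
jog_arm(
  deltas=[-0.008,0.04,0,0.3,-0.33,0.46,-0.012,0.07,0,0.3,-0.33,0.46,-0.012,0.07,0,0.3,-0.33,0.46,-0.012,0.07,0,0.3,-0.33,0.46,-0.012,0.07,0,0.3,-0.33,0.46,-0.012,0.07,-0.01,0.3,-0.33,0.46,-0.012,0.07,-0.01,0.3,-0.33,0.46,-0.012,0.07,-0.01,0.3,-0.33,0.46],
)

```text
time_s: 18.3
position: [0.5005, 0.2349, 0.1913]
tcp_rot: [[0.834, 0.323, 0.447], [0.536, -0.286, -0.794], [-0.128, 0.902, -0.412]]
wrist_force: [0.4, -0.2, -0.7]
grip_width: 0.0661
```

```bash
python3 - <<'E'
from pour import *
go([.488,.3195,.12],MG)
E
```

```text
q [-0.75  0.68 -0.31  1.79  1.07  1.65 -0.91] d [-0.0125  0.0846 -0.0713] w [ 0.09  -0.103  0.126] | rows 4 each [-0.006  0.042 -0.036] [ 0.22 -0.26  0.31]
```

Emit:
jog_arm(
  deltas=[-0.006,0.042,-0.02,0.22,-0.26,0.31,-0.006,0.042,-0.04,0.22,-0.26,0.31,-0.006,0.042,-0.04,0.22,-0.26,0.31,-0.006,0.042,-0.04,0.22,-0.26,0.31,0,0,0,0,0,0],
)

```text
time_s: 18.72
position: [0.4839, 0.3317, 0.1187]
tcp_rot: [[0.751, 0.277, 0.599], [0.66, -0.329, -0.675], [0.01, 0.903, -0.43]]
wrist_force: [-1.3, 0.4, -1.6]
grip_width: 0.0661
```

```bash
python3 - <<'E'
from pour import *
from h import *
go([.488,.3195,.077],MG)
crop('scene',340,80,480,220,4,'pics/p5.png')
crop('top',240,80,380,210,5,'pics/p5t.png')
E
```

```text
q [-0.87  0.82 -0.34  1.75  1.16  1.58 -1.11] d [ 0.0041 -0.0122 -0.0417] w [-0.006 -0.001 -0.023] | rows 2 each [ 0.004 -0.012 -0.042] [-0.03 -0.01 -0.11]
```

View pics/p5.png

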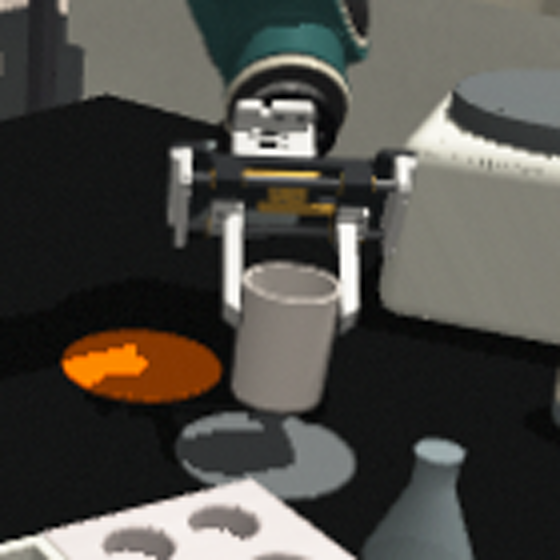

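View pics/p5t.png

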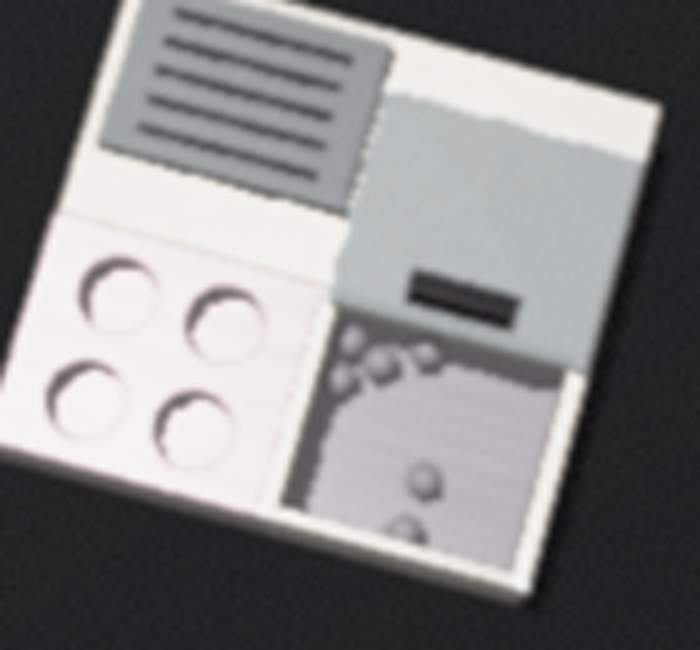

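Emit:
jog_arm(
  deltas=[0.005,-0.012,-0.035,-0.03,0,-0.1,0.004,-0.012,-0.025,-0.03,0,-0.1,0,0,-0.015,0,0,0,0,0,0,0,0,0],
)

```text
time_s: 19.15
position: [0.4927, 0.314, 0.0859]
tcp_rot: [[0.771, 0.266, 0.579], [0.637, -0.329, -0.697], [0.005, 0.906, -0.423]]
wrist_force: [-0.5, 0.2, -0.9]
grip_width: 0.0663
```

```bash
python3 - <<'E'
from pour import *
go([.488,.3195,.0745],MG)
E
```

```text
q [-0.86  0.87 -0.31  1.75  1.17  1.56 -1.15] d [-0.0047  0.0055 -0.0114] w [0.004 0.    0.008] | rows 1 each [-0.009  0.011 -0.023] [0.04 0.   0.08]
```

Emit:
jog_arm(
  deltas=[-0.009,0.011,-0.012,0.04,0,0.08,0,0,-0.006,0,0,0,0,0,0,0,0,0],
)

```text
time_s: 19.4
position: [0.4886, 0.3194, 0.0775]
tcp_rot: [[0.766, 0.268, 0.584], [0.642, -0.331, -0.691], [0.008, 0.905, -0.425]]
wrist_force: [0.7, -0.4, -0.1]
grip_width: 0.066
```

```bash
python3 - <<'E'
from pour import *
go([.488,.3195,.0745],MG)
E
```

```text
q [-0.87  0.88 -0.32  1.75  1.17  1.56 -1.17] d [-0.0006  0.0001 -0.003 ] w [-0.     0.001  0.001] | rows 1 each [-0.001  0.    -0.006] [-0.    0.01  0.01]
```

Emit:
jog_arm(
  deltas=[0,0,-0.006,0,0,0,0,0,-0.002,0,0,0,0,0,0,0,0,0],
)

```text
time_s: 19.65
position: [0.4885, 0.32, 0.0747]
tcp_rot: [[0.766, 0.266, 0.585], [0.642, -0.331, -0.691], [0.009, 0.905, -0.424]]
wrist_force: [-0.7, -0.0, -0.4]
grip_width: 0.0659
```

Emit:
jog_arm(
  deltas=[0,0,0,0,0,0,0,0,0,0,0,0,0,0,0,0,0,0,0,0,0,0,0,0,0,0,0,0,0,0],
  grip=1,
)

```text
time_s: 20.07
position: [0.4887, 0.3205, 0.0752]
tcp_rot: [[0.766, 0.266, 0.585], [0.643, -0.331, -0.691], [0.01, 0.905, -0.425]]
wrist_force: [-0.4, -0.2, 0.1]
grip_width: 0.0928
```

```bash
python3 - <<'E'
from pour import *
go(np.array([.488,.3195,.075])-.13*MG[:,2],MG)
E
```

```text
q [-0.87  0.89 -0.32  1.74  1.17  1.56 -1.17] d [-0.0766  0.0889  0.0551] w [-0.001  0.003 -0.   ] | rows 4 each [-0.038  0.044  0.028] [-0.    0.01 -0.  ]
```

Emit:
jog_arm(
  deltas=[-0.019,0.022,0.012,0,0,0,-0.03,0.035,0.022,0,0,0,-0.038,0.044,0.028,0,0,0,-0.038,0.044,0.028,0,0,0,-0.038,0.044,0.06,0,0,0,0,0,0.07,0,0,0,0,0,0.07,0,0,0],
)

```text
time_s: 20.65
position: [0.3991, 0.4172, 0.2199]
tcp_rot: [[0.766, 0.273, 0.582], [0.643, -0.322, -0.695], [-0.002, 0.906, -0.423]]
wrist_force: [0.6, -0.1, -0.2]
grip_width: 0.0943
```

```bash
python3 - <<'E'
from pour import *
from h import *
s=get_state();print(s['q'].round(2),s['position'].round(3))
cv2.imwrite('pics/a6.png',grab_frame('scene')[:,:,::-1])
crop('top',150,100,270,230,5,'pics/a6t.png')
E
```

```text
[-1.01  0.74 -0.4   1.6   1.02  1.82 -1.02] [0.399 0.417 0.22 ]
```

View pics/a6.png

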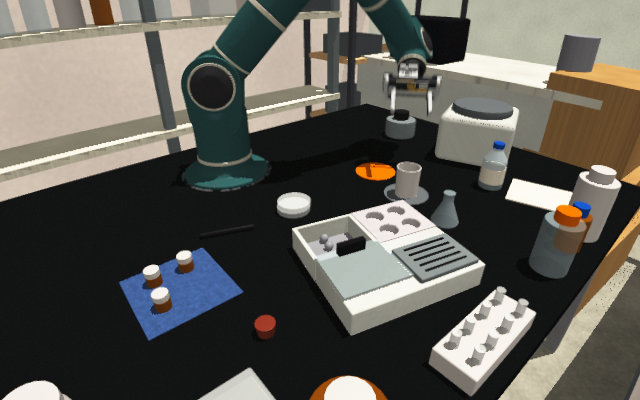

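View pics/a6t.png

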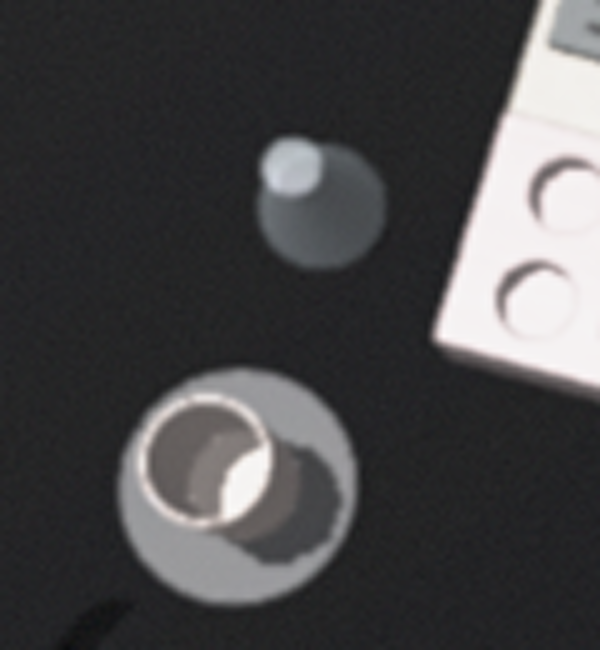

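```bash
cat >> pour.py <<'E'
MD=np.array([[.9643,-.2648,0],[-.2648,-.9643,0],[0,0,-1.]])
def down(deg):  # jaw azimuth
    a=np.radians(deg);return np.array([[np.cos(a),np.sin(a),0],[np.sin(a),-np.cos(a),0],[0,0,-1.]])
def simpath(p,M,n=12):
    s=get_state();q=s['q'].copy();w=R.from_matrix(M@s['tcp_rot'].T).as_rotvec()
    for k in range(1,n+1):
        f=k/n;Mk=R.from_rotvec(w*f).as_matrix()@s['tcp_rot']
        q,e=ik(s['position']+f*(np.array(p)-s['position']),Mk,q,l,w=.5)
        if k%3==0 or e>5e-3:print(k,round(float(e),4),q.round(2),'tz',Mk[:,2].round(2))
E
python3 - <<'E'
from pour import *
from h import *
u=(464/5+239.5,299/5+79.5);w=at('top',u,.088);d=w-Wl(0,0,.088)
print('handle',w,'local',c*d[0]+s_*d[1],-s_*d[0]+c*d[1])
p=[w[0],w[1],.2]
go(p,MD);swingroll(MD);simpath(p,MD)
E
```

```text
handle [ 0.63149659 -0.04720051  0.088     ] local 0.005260161486178522 -0.07581397625639091
q [-1.01  0.74 -0.41  1.6   1.02  1.82 -1.02] d [ 0.232  -0.4659 -0.0238] w [ 1.143  0.255 -0.855] | rows 17 each [ 0.027 -0.055 -0.003] [ 0.67  0.15 -0.5 ]
roll 0.963 about z0 [ 0.583 -0.692 -0.426] swing [0.864 0.729 0.   ]
3 0.0 [-0.74  0.54 -0.4   1.76  0.89  1.54 -1.07] tz [ 0.4  -0.64 -0.65]
6 0.0 [-0.43  0.39 -0.35  1.83  0.72  1.25 -0.94] tz [ 0.23 -0.5  -0.84]
9 0.0001 [-0.1   0.36 -0.29  1.79  0.45  1.07 -0.66] tz [ 0.09 -0.27 -0.96]
12 0.0 [ 0.23  0.47 -0.28  1.61  0.14  1.08 -0.35] tz [ 0. -0. -1.]
```

Emit:
jog_arm(
  deltas=[0.027,-0.055,0.01,0.67,0.15,-0.5,0.027,-0.055,0.01,0.67,0.15,-0.5,0.027,-0.055,0,0.67,0.15,-0.5,0.027,-0.055,0,0.67,0.15,-0.5,0.027,-0.055,0,0.67,0.15,-0.5,0.027,-0.055,0,0.67,0.15,-0.5,0.027,-0.055,0,0.67,0.15,-0.5,0.027,-0.055,0,0.67,0.15,-0.5],
)

```text
time_s: 21.42
position: [0.5006, 0.2032, 0.2329]
tcp_rot: [[0.958, 0.126, 0.257], [0.242, -0.835, -0.495], [0.152, 0.536, -0.83]]
wrist_force: [0.3, -0.3, -1.0]
grip_width: 0.0943
```

Emit:
jog_arm(
  deltas=[0.027,-0.055,0,0.67,0.15,-0.5,0.027,-0.055,0,0.67,0.15,-0.5,0.027,-0.055,0,0.67,0.15,-0.5,0.027,-0.055,0,0.67,0.15,-0.5,0.027,-0.055,0,0.67,0.15,-0.5,0.027,-0.055,0,0.67,0.15,-0.5,0.027,-0.055,0,0.67,0.15,-0.5,0.027,-0.055,0,0.67,0.15,-0.5],
  grip=0,
)

```text
time_s: 22.08
position: [0.613, -0.0212, 0.2393]
tcp_rot: [[0.972, -0.231, 0.042], [-0.231, -0.973, -0.015], [0.044, 0.005, -0.999]]
wrist_force: [-0.0, 1.2, 0.3]
grip_width: 0.0476
```

```bash
python3 - <<'E'
from pour import *
go([.6315,-.0472,.13],MD)
E
```

```text
q [ 0.18  0.37 -0.26  1.66  0.12  1.09 -0.35] d [ 0.0185 -0.026  -0.1093] w [ 0.015  0.042 -0.035] | rows 4 each [ 0.009 -0.013 -0.055] [ 0.04  0.1  -0.09]
```

Emit:
jog_arm(
  deltas=[0.009,-0.013,-0.055,0.04,0.1,-0.09,0.009,-0.013,-0.055,0.04,0.1,-0.09,0.009,-0.013,-0.055,0.04,0.1,-0.09,0.009,-0.013,-0.055,0.04,0.1,-0.09,0,0,0,0,0,0],
  grip=-0.1,
)

```text
time_s: 22.5
position: [0.6345, -0.0588, 0.1274]
tcp_rot: [[0.958, -0.286, 0.004], [-0.286, -0.958, 0.005], [0.002, -0.006, -1.0]]
wrist_force: [-0.3, -1.0, -1.1]
grip_width: 0.0421
```

```bash
python3 - <<'E'
from pour import *
go([.6315,-.0472,.092],MD)
E
```

```text
q [ 0.21  0.55 -0.22  1.66  0.14  0.94 -0.35] d [-0.003   0.0116 -0.0354] w [-0.005  0.004  0.022] | rows 2 each [-0.003  0.012 -0.035] [-0.03  0.02  0.11]
```

Emit:
jog_arm(
  deltas=[-0.003,0.012,-0.035,-0.03,0.02,0.11,-0.003,0.01,-0.035,0,0,0,0,0,0,0,0,0],
)

```text
time_s: 22.75
position: [0.6317, -0.0453, 0.093]
tcp_rot: [[0.962, -0.274, 0.001], [-0.274, -0.962, 0.004], [0.0, -0.004, -1.0]]
wrist_force: [0.9, 0.3, -0.6]
grip_width: 0.0423
```

Emit:
jog_arm(
  deltas=[0,0,0,0,0,0,0,0,0,0,0,0,0,0,0,0,0,0,0,0,0,0,0,0,0,0,0,0,0,0],
  grip=-1,
  squeeze=12,
)

```text
time_s: 23.17
position: [0.6338, -0.0433, 0.0997]
tcp_rot: [[0.962, -0.271, 0.007], [-0.271, -0.963, 0.004], [0.006, -0.006, -1.0]]
wrist_force: [1.4, 0.7, -15.4]
grip_width: 0.0136
```

Emit:
jog_arm(
  deltas=[-0.02,0.0055,-0.004,0,0,0,-0.034,0.0095,0,0,0,0,-0.034,0.0095,0,0,0,0,-0.034,0.0095,0,0,0,0,-0.034,0.0095,0,0,0,0],
)

```text
time_s: 23.58
position: [0.557, -0.0222, 0.0994]
tcp_rot: [[0.962, -0.273, 0.013], [-0.273, -0.962, 0.004], [0.012, -0.008, -1.0]]
wrist_force: [2.8, 2.3, -8.0]
grip_width: 0.0136
```

Emit:
jog_arm(
  deltas=[-0.028,0.0077,0,0,0,0,-0.02,0.0055,0,0,0,0,-0.01,0.0028,0,0,0,0],
)

```text
time_s: 23.83
position: [0.5243, -0.0132, 0.0995]
tcp_rot: [[0.962, -0.272, 0.013], [-0.272, -0.962, 0.004], [0.011, -0.008, -1.0]]
wrist_force: [1.6, 2.0, -13.8]
grip_width: 0.0137
```

Emit:
jog_arm(
  deltas=[-0.008,0.002,0,0,0,0,-0.004,0.001,0,0,0,0,0,0,0,0,0,0],
)

```text
time_s: 24.08
position: [0.518, -0.0116, 0.0996]
tcp_rot: [[0.962, -0.272, 0.013], [-0.272, -0.962, 0.005], [0.012, -0.008, -1.0]]
wrist_force: [0.1, 2.3, -10.7]
grip_width: 0.0135
```

Emit:
jog_arm(
  deltas=[-0.008,0.002,0,0,0,0,0,0,0,0,0,0],
)

```text
time_s: 24.25
position: [0.5184, -0.0119, 0.1007]
tcp_rot: [[0.962, -0.273, 0.022], [-0.274, -0.962, 0.004], [0.02, -0.01, -1.0]]
wrist_force: [-1.3, 4.1, -12.2]
grip_width: 0.0143
```

Didn't move any further, so the cover is at its closed stop. I'll release and lift.

Emit:
jog_arm(
  deltas=[0,0,0,0,0,0,0,0,0,0,0,0,0,0,0,0,0,0,0,0,0.04,0,0,0,0,0,0.07,0,0,0,0,-0.03,0.07,0,0,0,0,-0.07,0.03,0,0,0,0,-0.07,0,0,0,0],
  grip=0.2,
)

```text
time_s: 24.92
position: [0.5195, -0.093, 0.212]
tcp_rot: [[0.964, -0.264, 0.022], [-0.264, -0.965, 0.006], [0.019, -0.011, -1.0]]
wrist_force: [1.3, -0.9, -0.6]
grip_width: 0.056
```

Emit:
jog_arm(
  deltas=[-0.02,-0.07,0,0,0,0,-0.02,-0.07,0,0,0,0,-0.02,-0.07,0,0,0,0,-0.02,-0.07,0,0,0,0,-0.02,-0.04,0,0,0,0],
)

```text
time_s: 25.33
position: [0.4689, -0.2624, 0.2166]
tcp_rot: [[0.964, -0.263, 0.028], [-0.263, -0.965, 0.003], [0.027, -0.01, -1.0]]
wrist_force: [-0.2, -0.5, 0.2]
grip_width: 0.0563
```

```bash
python3 - <<'E'
from pour import *
from h import *
s=get_state();print(s['q'].round(2),s['position'].round(3),s['grip_width'])
t=grab_frame('top');cv2.imwrite('pics/a7.png',t[:,:,::-1])
crop('top',230,60,380,210,4,'pics/a7t.png',t)
crop('scene',100,180,320,340,3.5,'pics/a7s.png')
E
```

```text
[ 0.57  0.26 -0.13  1.86  0.02  1.    0.17] [ 0.469 -0.262  0.217] 0.0562960538564248
```

View pics/a7.png

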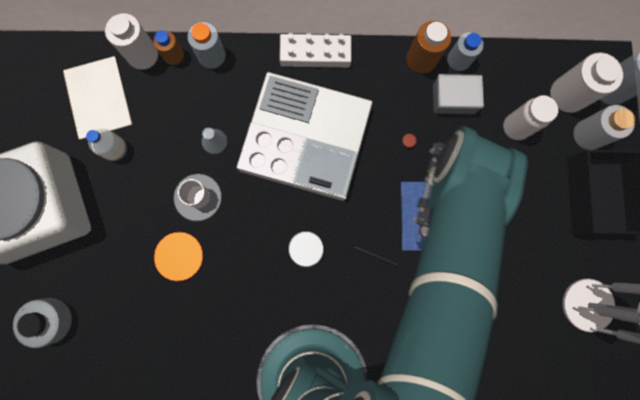

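View pics/a7t.png

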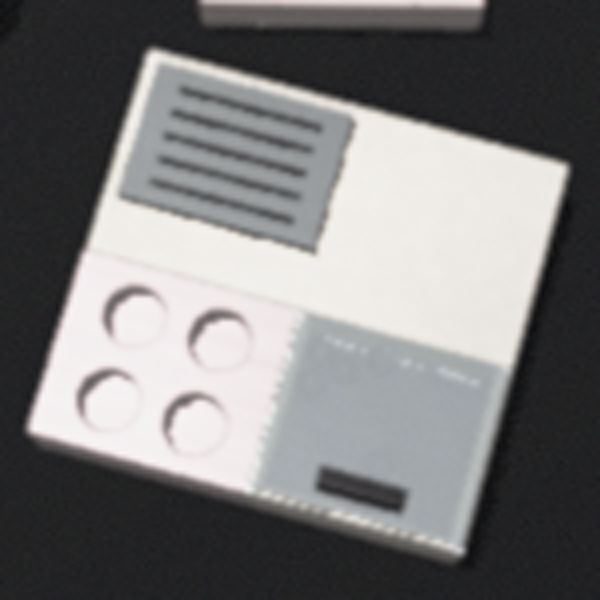

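View pics/a7s.png

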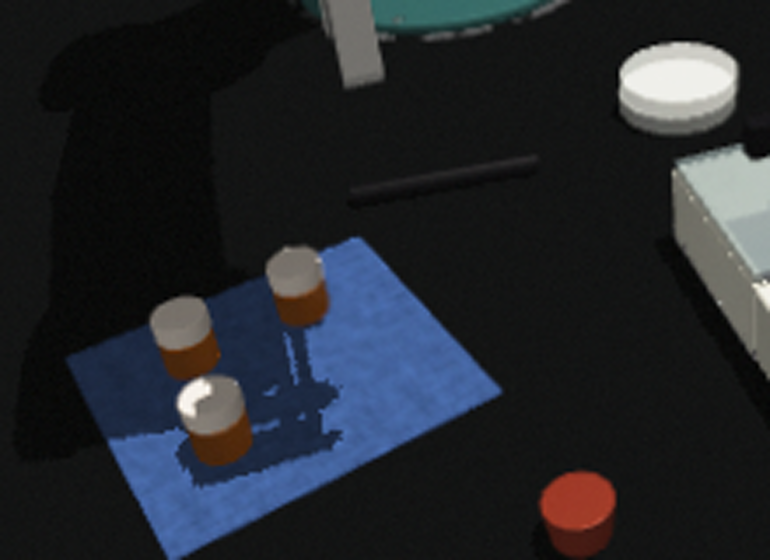

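```bash
python3 - <<'E'
from h import *
J=lambda p:(p[0]/4+389.6,p[1]/4+119.6)
S=lambda p:(p[0]/3.5+99.6,p[1]/3.5+179.6)
for n,a,b in(('A',(212,393),(263,325)),('B',(295,262),(149,443)),('C',(181,312),(252,440))):
    print(n,tri(S(a),J(b)),at('scene',S(a),.041))
E
```

```text
A (array([ 0.47822419, -0.3814567 ,  0.04111251]), np.float64(0.001944390955232841)) [ 0.47871245 -0.38060027  0.041     ]
B (array([ 0.3981311 , -0.30221812,  0.04016799]), np.float64(0.0017627079881740938)) [ 0.39984465 -0.30177979  0.041     ]
C (array([ 0.40053252, -0.37186617,  0.04035257]), np.float64(0.0012626421306175264)) [ 0.40184055 -0.37145965  0.041     ]
```

```bash
python3 - <<'E'
from pour import *
go([.4784,-.3817,.11],MD)
E
```

```text
q [ 0.57  0.26 -0.13  1.86  0.02  1.    0.17] d [ 0.0103 -0.119  -0.1065] w [-0.003  0.028  0.002] | rows 5 each [ 0.004 -0.048 -0.043] [-0.01  0.06  0.  ]
```

Emit:
jog_arm(
  deltas=[0.004,-0.048,-0.042,0,0.06,0,0.004,-0.048,-0.042,0,0.06,0,0.004,-0.048,-0.042,0,0.06,0,0.004,-0.048,-0.042,0,0.06,0,0.004,-0.044,-0.04,0,0.06,0,0,0,0,0,0,0],
)

```text
time_s: 25.93
position: [0.4812, -0.3829, 0.1111]
tcp_rot: [[0.965, -0.262, 0.002], [-0.262, -0.965, 0.001], [0.002, -0.002, -1.0]]
wrist_force: [-0.4, -0.5, -1.2]
grip_width: 0.0564
```

```bash
python3 - <<'E'
from pour import *
go([.4784,-.3817,.044],MD)
E
```

```text
q [ 0.68  0.52 -0.07  1.73  0.04  0.89  0.32] d [-0.0028  0.0012 -0.0671] w [-0.001  0.002 -0.002] | rows 2 each [-0.003  0.001 -0.067] [-0.01  0.01 -0.01]
```

Emit:
jog_arm(
  deltas=[-0.003,0.001,-0.05,0,0,0,-0.003,0.001,-0.05,0,0,0,0,0,-0.03,0,0,0,0,0,0,0,0,0],
)

```text
time_s: 26.27
position: [0.4805, -0.3801, 0.0439]
tcp_rot: [[0.965, -0.262, 0.003], [-0.262, -0.965, 0.002], [0.003, -0.003, -1.0]]
wrist_force: [-0.3, 0.7, 0.3]
grip_width: 0.0569
```

```bash
python3 - <<'E'
from pour import *
from h import *
go([.4784,-.3817,.044],MD)
crop('scene',100,180,320,340,3.5,'pics/a8s.png')
E
```

```text
q [ 0.67  0.61 -0.07  1.77  0.05  0.76  0.31] d [-0.0021 -0.0016  0.0001] w [-0.002  0.003 -0.003] | rows 1 each [-0.004 -0.003  0.   ] [-0.02  0.03 -0.03]
```

View pics/a8s.png

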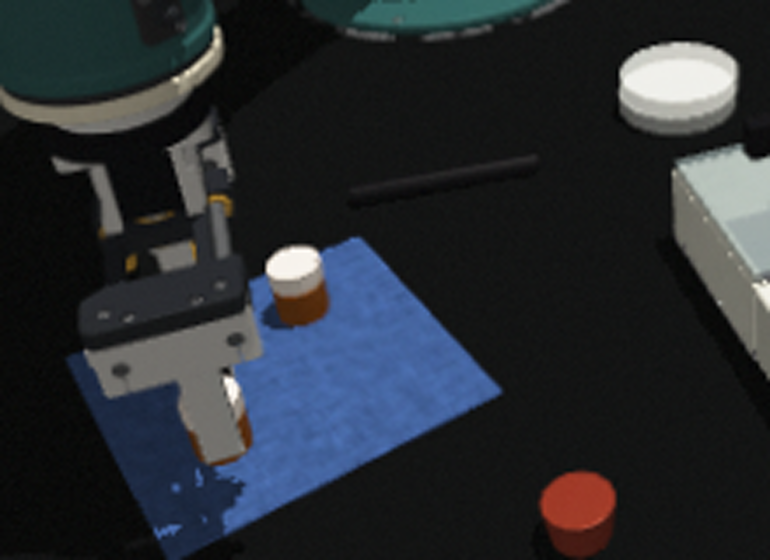

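Emit:
jog_arm(
  deltas=[-0.004,-0.003,0,0,0,0,0,0,0,0,0,0,0,0,0,0,0,0,0,0,0,0,0,0,0,0,0,0,0,0,0,0,0,0,0,0],
  grip=-1,
  squeeze=12,
)

```text
time_s: 26.82
position: [0.4822, -0.3821, 0.0515]
tcp_rot: [[0.966, -0.26, 0.01], [-0.26, -0.966, -0.002], [0.01, -0.001, -1.0]]
wrist_force: [-0.6, 0.4, -1.1]
grip_width: 0.0316
```

Emit:
jog_arm(
  deltas=[0,0,0.03,0,0,0,0,0,0.06,0,0,0,0,0,0.07,0,0,0,0,0,0.07,0,0,0],
)

```text
time_s: 27.15
position: [0.4786, -0.3793, 0.1638]
tcp_rot: [[0.966, -0.26, 0.001], [-0.26, -0.966, 0.005], [-0.0, -0.005, -1.0]]
wrist_force: [0.6, -0.9, 0.2]
grip_width: 0.0316
```

```bash
python3 - <<'E'
from pour import *
go([.640,.137,.15],MD)
E
```

```text
q [ 0.68  0.46 -0.08  1.7   0.04  0.98  0.33] d [ 0.1614  0.5163 -0.0138] w [-0.005  0.001 -0.005] | rows 16 each [ 0.02   0.065 -0.002] [-0.  0. -0.]
```

```bash
python3 - <<'E'
from h import *
crop('scene',80,150,300,320,3.5,'pics/a9s.png')
E
```

```text
(no output)
```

View pics/a9s.png

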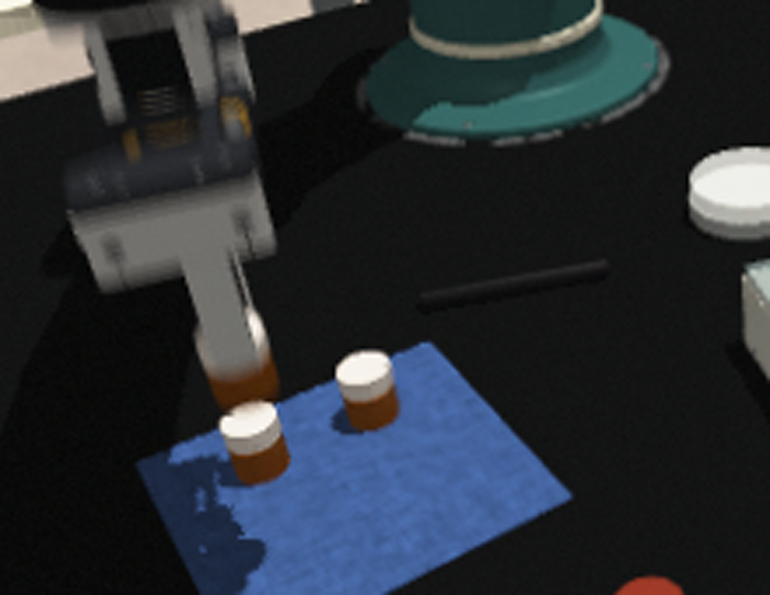

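Emit:
jog_arm(
  deltas=[0.01,0.033,0,0,0,0,0.02,0.065,0,0,0,0,0.02,0.065,0,0,0,0,0.02,0.065,0,0,0,0,0.02,0.065,0,0,0,0,0.02,0.065,0,0,0,0,0.02,0.065,0,0,0,0,0.02,0.065,0,0,0,0],
)

```text
time_s: 27.87
position: [0.5562, -0.1372, 0.1778]
tcp_rot: [[0.962, -0.274, 0.018], [-0.274, -0.962, -0.01], [0.02, 0.005, -1.0]]
wrist_force: [1.3, -1.5, 0.1]
grip_width: 0.0315
```

Emit:
jog_arm(
  deltas=[0.02,0.065,0,0,0,0,0.02,0.065,0,0,0,0,0.02,0.065,0,0,0,0,0.02,0.065,0,0,0,0,0.02,0.065,0,0,0,0,0.02,0.065,0,0,0,0,0.02,0.065,0,0,0,0,0.01,0.033,0,0,0,0],
)

```text
time_s: 28.53
position: [0.6336, 0.1236, 0.1793]
tcp_rot: [[0.962, -0.272, 0.022], [-0.272, -0.962, -0.009], [0.024, 0.002, -1.0]]
wrist_force: [-0.1, 0.3, -0.1]
grip_width: 0.0319
```

```bash
python3 - <<'E'
from pour import *
go([.640,.137,.11],MD)
E
```

```text
q [-0.08  0.5  -0.23  1.61  0.15  1.03 -0.63] d [ 0.0064  0.0134 -0.0693] w [0.009 0.022 0.007] | rows 2 each [ 0.006  0.013 -0.069] [0.04 0.11 0.04]
```

Emit:
jog_arm(
  deltas=[0.006,0.013,-0.035,0.04,0.1,0.04,0.006,0.013,-0.05,0.04,0.1,0.04,0,0,-0.04,0,0,0,0,0,0,0,0,0],
)

```text
time_s: 28.87
position: [0.6408, 0.1453, 0.1159]
tcp_rot: [[0.967, -0.256, 0.006], [-0.256, -0.967, 0.003], [0.005, -0.005, -1.0]]
wrist_force: [-0.7, 0.5, -0.5]
grip_width: 0.0316
```

```bash
python3 - <<'E'
from pour import *
from h import *
go([.640,.137,.10],MD)
crop('scene',320,120,480,280,4,'pics/b1s.png')
E
```

```text
q [-0.1   0.59 -0.23  1.62  0.16  0.94 -0.65] d [-0.0008 -0.0083 -0.0159] w [-0.003  0.006 -0.009] | rows 1 each [-0.002 -0.017 -0.032] [-0.03  0.06 -0.09]
```

View pics/b1s.png

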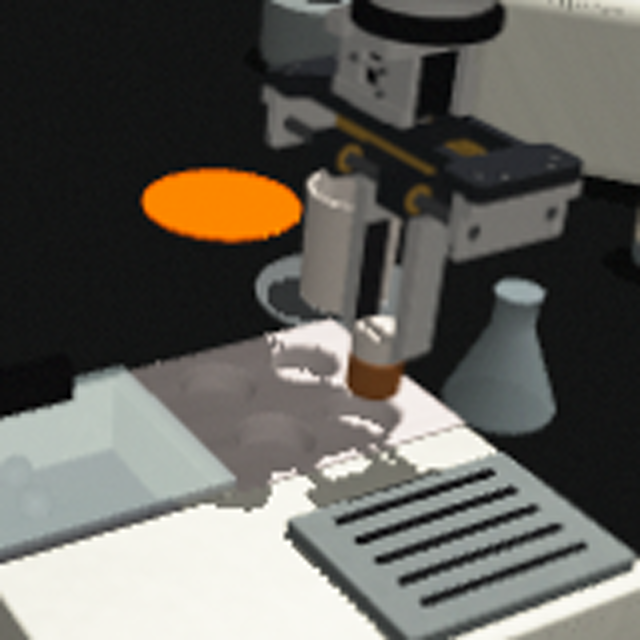

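Emit:
jog_arm(
  deltas=[-0.002,-0.016,-0.01,-0.03,0.06,-0.09,0,0,0,0,0,0],
)

```text
time_s: 29.08
position: [0.6409, 0.1366, 0.1144]
tcp_rot: [[0.964, -0.266, 0.002], [-0.266, -0.964, 0.0], [0.002, -0.001, -1.0]]
wrist_force: [0.0, 0.3, -0.1]
grip_width: 0.0315
```

```bash
python3 - <<'E'
from pour import *
go([.640,.137,.08],MD)
E
```

```text
q [-0.09  0.59 -0.23  1.62  0.16  0.95 -0.65] d [-0.0009  0.0004 -0.0344] w [-0.     0.002  0.001] | rows 1 each [-0.002  0.001 -0.069] [-0.    0.02  0.01]
```

Emit:
jog_arm(
  deltas=[-0.002,0.001,-0.03,0,0,0,0,0,-0.025,0,0,0,0,0,-0.008,0,0,0,0,0,0,0,0,0],
)

```text
time_s: 29.42
position: [0.6422, 0.1352, 0.0863]
tcp_rot: [[0.963, -0.27, 0.009], [-0.27, -0.963, 0.001], [0.008, -0.003, -1.0]]
wrist_force: [0.4, 1.7, -1.1]
grip_width: 0.0316
```

```bash
python3 - <<'E'
from pour import *
from h import *
go([.640,.137,.078],MD)
crop('scene',320,120,480,280,4,'pics/b2s.png')
E
```

```text
q [-0.1   0.63 -0.22  1.64  0.17  0.89 -0.65] d [-0.0022  0.0018 -0.0083] w [-0.001  0.009  0.005] | rows 1 each [-0.004  0.004 -0.017] [-0.01  0.09  0.05]
```

View pics/b2s.png

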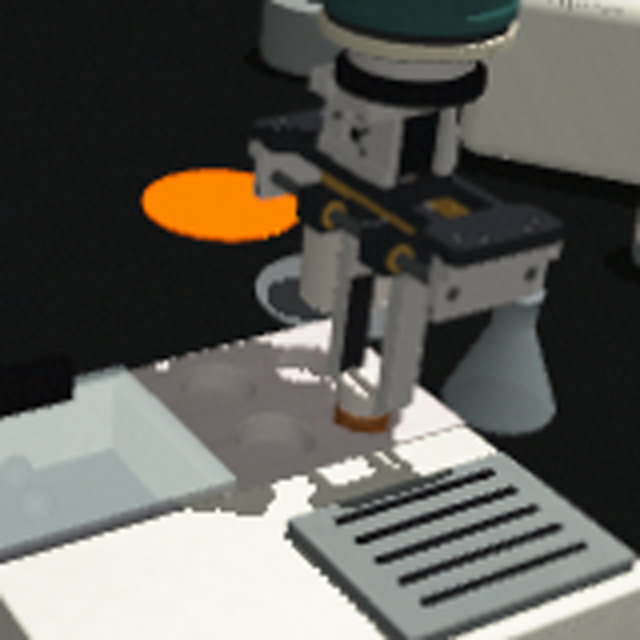

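Emit:
jog_arm(
  deltas=[-0.004,0.003,-0.016,0,0.09,0.05,0,0,-0.006,0,0,0,0,0,0,0,0,0],
)

```text
time_s: 29.72
position: [0.6421, 0.1373, 0.0789]
tcp_rot: [[0.964, -0.264, 0.003], [-0.264, -0.964, 0.002], [0.003, -0.003, -1.0]]
wrist_force: [-0.4, 0.7, -1.4]
grip_width: 0.0315
```

Emit:
jog_arm(
  deltas=[0,0,0,0,0,0,0,0,0,0,0,0,0,0,0,0,0,0,0,0,0.04,0,0,0,0,0,0.06,0,0,0,0,0,0.06,0,0,0],
  grip=0,
)

```text
time_s: 30.22
position: [0.6391, 0.1362, 0.1555]
tcp_rot: [[0.965, -0.264, -0.006], [-0.264, -0.965, -0.0], [-0.006, 0.002, -1.0]]
wrist_force: [-0.5, -0.4, 0.3]
grip_width: 0.0469
```

Emit:
jog_arm(
  deltas=[-0.04,-0.06,0.01,0,0,0,-0.04,-0.06,0,0,0,0,-0.04,-0.06,0,0,0,0,-0.03,-0.06,0,0,0,0,-0.03,-0.06,0,0,0,0,-0.03,-0.06,0,0,0,0],
)

```text
time_s: 30.72
position: [0.5336, -0.0413, 0.1684]
tcp_rot: [[0.967, -0.254, 0.006], [-0.254, -0.967, 0.004], [0.005, -0.006, -1.0]]
wrist_force: [1.2, -0.6, -0.4]
grip_width: 0.0466
```

```bash
python3 - <<'E'
from pour import *
from h import *
go([.4007,-.372,.12],MD)
crop('scene',320,120,480,280,4,'pics/b3s.png')
crop('top',160,60,380,210,3.6,'pics/b3t.png')
E
```

```text
q [ 0.2   0.33 -0.22  1.89  0.08  0.93 -0.31] d [-0.1329 -0.3307 -0.0484] w [-0.004  0.006 -0.012] | rows 10 each [-0.027 -0.066 -0.01 ] [-0.    0.01 -0.01]
```

View pics/b3s.png

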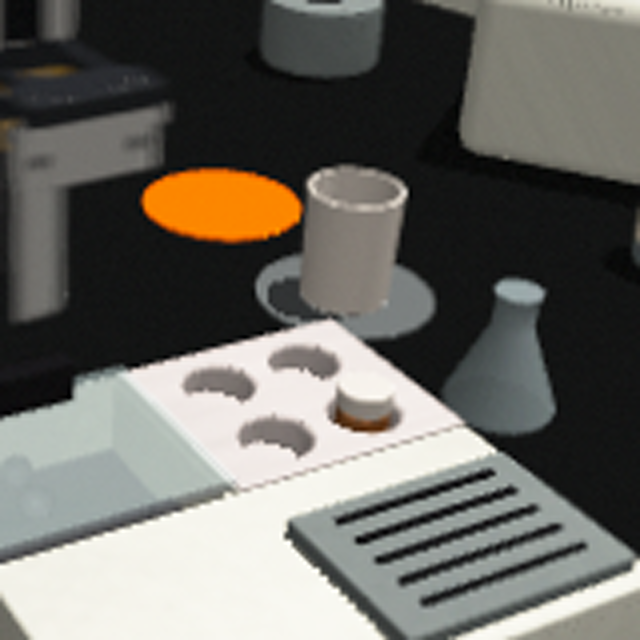

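View pics/b3t.png

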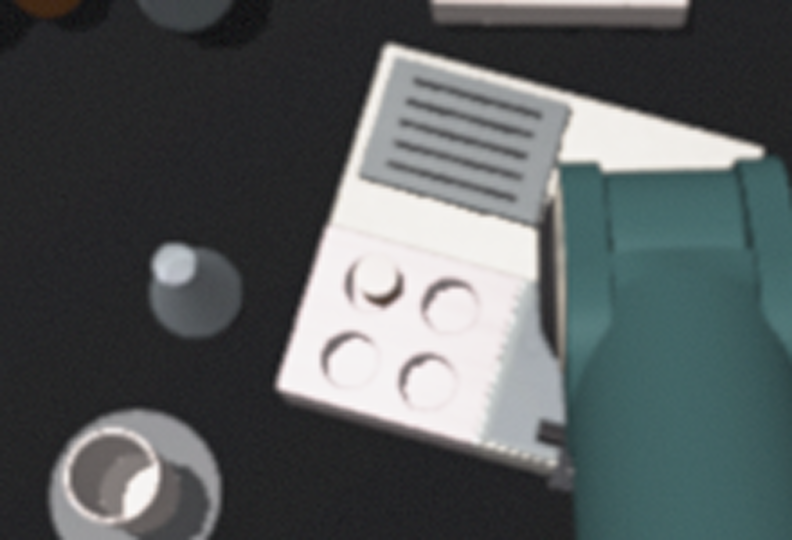

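Emit:
jog_arm(
  deltas=[-0.026,-0.066,0,0,0,0,-0.026,-0.066,0,0,0,0,-0.026,-0.066,0,0,0,0,-0.026,-0.066,0,0,0,0,-0.026,-0.066,0,0,0,0,-0.026,-0.066,0,0,0,0,-0.026,-0.066,-0.01,0,0,0,-0.026,-0.066,-0.01,0,0,0],
  grip=0.2,
)

```text
time_s: 31.48
position: [0.4264, -0.3132, 0.1614]
tcp_rot: [[0.968, -0.249, 0.011], [-0.249, -0.969, 0.003], [0.01, -0.005, -1.0]]
wrist_force: [1.2, 0.0, -0.9]
grip_width: 0.0564
```

```bash
python3 - <<'E'
from pour import *
from h import *
go([.4007,-.372,.10],MD)
crop('scene',80,200,300,340,3.5,'pics/b4s.png')
E
```

```text
q [ 0.64  0.32 -0.07  1.92  0.02  0.9   0.31] d [-0.0257 -0.0588 -0.0614] w [-0.002  0.012 -0.017] | rows 3 each [-0.017 -0.039 -0.041] [-0.01  0.04 -0.06]
```

View pics/b4s.png

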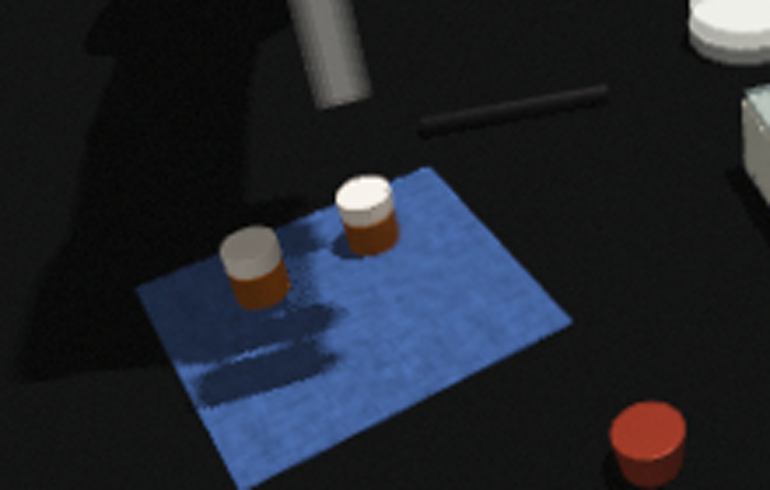

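Emit:
jog_arm(
  deltas=[-0.017,-0.039,-0.03,0,0.04,-0.06,-0.017,-0.039,-0.03,0,0.04,-0.06,-0.017,-0.039,-0.03,0,0.04,-0.06,0,0,0,0,0,0],
)

```text
time_s: 31.87
position: [0.3949, -0.3842, 0.1147]
tcp_rot: [[0.961, -0.278, -0.001], [-0.278, -0.961, -0.002], [-0.001, 0.002, -1.0]]
wrist_force: [-1.6, -0.4, 0.3]
grip_width: 0.0563
```

```bash
python3 - <<'E'
from pour import *
go([.4007,-.372,.042],MD)
E
```

```text
q [ 0.74  0.42 -0.03  1.89  0.02  0.83  0.42] d [ 0.0058  0.0122 -0.0727] w [ 0.002 -0.001  0.013] | rows 3 each [ 0.004  0.008 -0.048] [ 0.01 -0.    0.04]
```

Emit:
jog_arm(
  deltas=[0.006,0.013,-0.02,0,0,0.1,0.005,0.01,-0.04,0,0,0,0,0,-0.04,0,0,0,0,0,-0.03,0,0,0,0,0,0,0,0,0],
)

```text
time_s: 32.28
position: [0.4037, -0.3685, 0.0467]
tcp_rot: [[0.965, -0.264, 0.002], [-0.264, -0.965, -0.002], [0.002, 0.002, -1.0]]
wrist_force: [-0.9, 0.9, -0.2]
grip_width: 0.0563
```

```bash
python3 - <<'E'
from pour import *
go([.4007,-.372,.042],MD)
E
```

```text
q [ 0.71  0.52 -0.04  1.94  0.03  0.68  0.39] d [-0.003  -0.0035 -0.0047] w [ 0.002  0.002 -0.001] | rows 1 each [-0.006 -0.007 -0.009] [ 0.02  0.02 -0.01]
```

Emit:
jog_arm(
  deltas=[-0.006,-0.007,-0.009,0,0,0,0,0,0,0,0,0,0,0,0,0,0,0,0,0,0,0,0,0,0,0,0,0,0,0,0,0,0,0,0,0],
  grip=-1,
)

```text
time_s: 32.78
position: [0.4033, -0.3704, 0.0447]
tcp_rot: [[0.966, -0.26, 0.005], [-0.26, -0.966, -0.003], [0.005, 0.002, -1.0]]
wrist_force: [0.5, 1.2, -0.4]
grip_width: 0.0319
```

Emit:
jog_arm(
  deltas=[0,0,0.03,0,0,0,0,0,0.06,0,0,0,0,0,0.07,0,0,0,0,0,0.06,0,0,0],
)

```text
time_s: 33.12
position: [0.4004, -0.3681, 0.1539]
tcp_rot: [[0.966, -0.26, -0.002], [-0.26, -0.966, 0.003], [-0.003, -0.002, -1.0]]
wrist_force: [0.3, -0.6, 0.7]
grip_width: 0.0316
```

```bash
python3 - <<'E'
from pour import *
from h import *
go([.624,.0793,.17],MD)
crop('scene',80,150,300,320,3.5,'pics/b5s.png')
E
```

```text
q [ 0.72  0.36 -0.04  1.88  0.02  0.91  0.41] d [0.2236 0.4474 0.0161] w [-0.003 -0.002 -0.005] | rows 14 each [0.032 0.064 0.002] [-0. -0. -0.]
```

View pics/b5s.png

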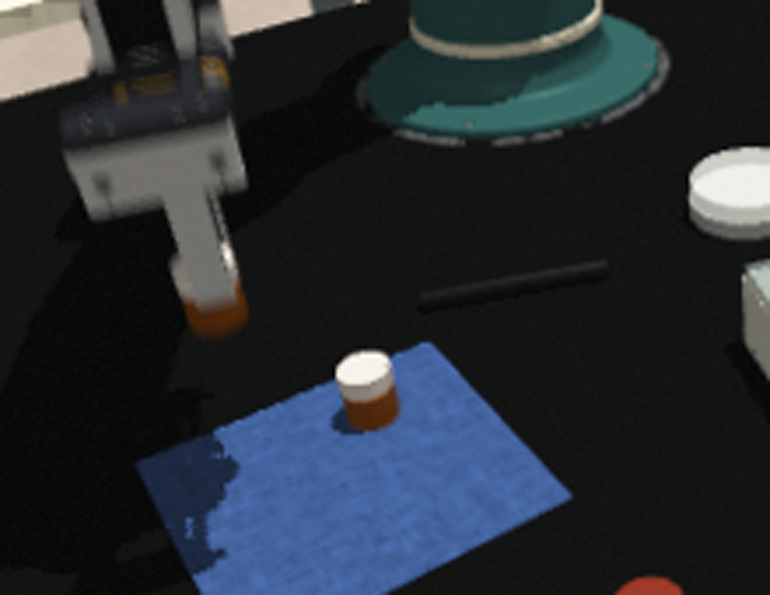

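Emit:
jog_arm(
  deltas=[0.016,0.032,0.01,0,0,0,0.032,0.064,0.01,0,0,0,0.032,0.064,0,0,0,0,0.032,0.064,0,0,0,0,0.032,0.064,0,0,0,0,0.032,0.064,0,0,0,0,0.032,0.064,0,0,0,0,0.032,0.064,0,0,0,0],
)

```text
time_s: 33.83
position: [0.5235, -0.1291, 0.1771]
tcp_rot: [[0.961, -0.276, 0.014], [-0.276, -0.961, -0.012], [0.017, 0.008, -1.0]]
wrist_force: [0.9, 0.1, 0.4]
grip_width: 0.0316
```

Emit:
jog_arm(
  deltas=[0.032,0.064,0,0,0,0,0.032,0.064,0,0,0,0,0.032,0.064,0,0,0,0,0.032,0.064,0,0,0,0,0.032,0.064,0,0,0,0,0.016,0.032,0,0,0,0,0,0,0,0,0,0],
)

```text
time_s: 34.42
position: [0.6165, 0.0647, 0.1788]
tcp_rot: [[0.963, -0.27, 0.019], [-0.27, -0.963, -0.009], [0.021, 0.004, -1.0]]
wrist_force: [-0.5, 0.5, -0.3]
grip_width: 0.0321
```

```bash
python3 - <<'E'
from pour import *
go([.624,.0793,.11],MD)
E
```

```text
q [ 0.01  0.45 -0.23  1.68  0.13  1.01 -0.54] d [ 0.0075  0.0146 -0.0688] w [0.009 0.019 0.005] | rows 2 each [ 0.007  0.015 -0.069] [0.05 0.1  0.03]
```

Emit:
jog_arm(
  deltas=[0.007,0.013,-0.03,0.05,0.1,0.03,0.007,0.013,-0.05,0.04,0.1,0.02,0,0,-0.05,0,0,0,0,0,0,0,0,0],
)

```text
time_s: 34.75
position: [0.6245, 0.0782, 0.1134]
tcp_rot: [[0.965, -0.263, 0.003], [-0.263, -0.965, 0.0], [0.003, -0.001, -1.0]]
wrist_force: [-0.3, -0.9, -1.7]
grip_width: 0.0317
```

```bash
python3 - <<'E'
from pour import *
go([.624,.0793,.10],MD)
E
```

```text
q [-0.01  0.55 -0.23  1.69  0.15  0.91 -0.56] d [-0.0005  0.0011 -0.0134] w [-0.     0.003 -0.002] | rows 1 each [-0.001  0.002 -0.027] [-0.    0.03 -0.02]
```

Emit:
jog_arm(
  deltas=[-0.002,0.002,-0.025,0,0,0,-0.001,0.001,-0.025,0,0.03,0,0,0,-0.01,0,0,0,0,0,0,0,0,0],
)

```text
time_s: 35.08
position: [0.6239, 0.0787, 0.086]
tcp_rot: [[0.964, -0.265, 0.003], [-0.265, -0.964, 0.002], [0.003, -0.002, -1.0]]
wrist_force: [0.4, 2.0, -1.8]
grip_width: 0.0315
```

```bash
python3 - <<'E'
from pour import *
from h import *
go([.624,.0793,.080],MD)
crop('scene',320,120,480,280,4,'pics/b6s.png')
E
```

```text
q [-0.01  0.59 -0.22  1.71  0.16  0.86 -0.57] d [ 0.0001  0.0006 -0.006 ] w [-0.002  0.003  0.   ] | rows 1 each [ 0.     0.001 -0.012] [-0.02  0.03  0.  ]
```

View pics/b6s.png

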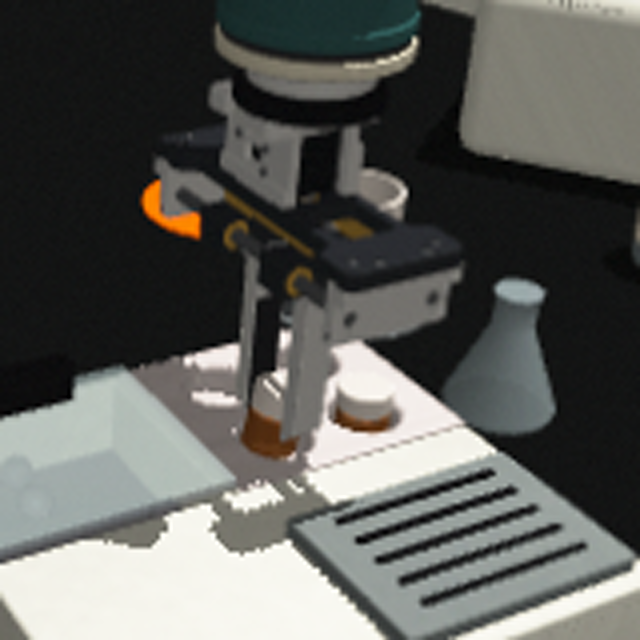

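```bash
python3 - <<'E'
from pour import *
from h import *
im=cv2.imread('pics/b6s.png')
def circ(x,y,z,r,c):
    a=np.linspace(0,2*np.pi,60);p=proj('scene',np.c_[x+r*np.cos(a),y+r*np.sin(a),0*a+z]);p=((p-[320,120]+.5)*4-.5).astype(np.int32);cv2.polylines(im,[p],True,c,1)
for x,y in((.640,.137),(.624,.0793),(.5817,.1535),(.5665,.0953)): circ(x,y,.055,.021,(0,255,0))
p=get_state()['position']
for z in(.0443,.0823): circ(p[0],p[1],z,.016,(0,0,255))
cv2.imwrite('pics/b6o.png',im)
E
```

View pics/b6o.png

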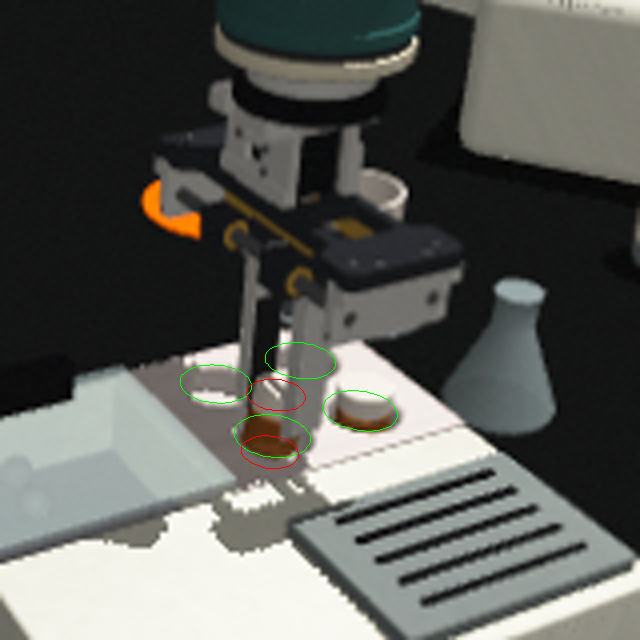

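Emit:
jog_arm(
  deltas=[0,0.001,-0.012,0,0.03,0,0,0,-0.004,0,0,0,0,0,0,0,0,0],
)

```text
time_s: 35.38
position: [0.6248, 0.0788, 0.08]
tcp_rot: [[0.964, -0.266, 0.002], [-0.266, -0.964, 0.002], [0.002, -0.003, -1.0]]
wrist_force: [-0.9, 2.4, -0.8]
grip_width: 0.0314
```

Emit:
jog_arm(
  deltas=[0,0,0,0,0,0,0,0,0,0,0,0,0,0,0,0,0,0,0,0,0.04,0,0,0,0,0,0.06,0,0,0,0,0,0.06,0,0,0],
  grip=0,
)

```text
time_s: 35.88
position: [0.6217, 0.0759, 0.1568]
tcp_rot: [[0.964, -0.267, -0.007], [-0.267, -0.964, -0.001], [-0.006, 0.003, -1.0]]
wrist_force: [-0.2, 0.8, 0.2]
grip_width: 0.047
```

Emit:
jog_arm(
  deltas=[-0.04,-0.06,0.01,0,0,0,-0.04,-0.06,0,0,0,0,-0.04,-0.06,0,0,0,0,-0.04,-0.06,0,0,0,0,-0.03,-0.06,0,0,0,0,-0.03,-0.06,0,0,0,0],
)

```text
time_s: 36.38
position: [0.5118, -0.1035, 0.1704]
tcp_rot: [[0.966, -0.258, 0.007], [-0.258, -0.966, 0.001], [0.006, -0.002, -1.0]]
wrist_force: [1.5, -0.3, -0.4]
grip_width: 0.0469
```

```bash
python3 - <<'E'
from pour import *
from h import *
go([.3985,-.3023,.12],MD)
crop('scene',320,120,480,280,4,'pics/b7s.png')
crop('top',220,90,360,210,5,'pics/b7t.png')
E
```

```text
q [ 0.31  0.3  -0.19  1.92  0.07  0.92 -0.18] d [-0.1133 -0.1988 -0.0504] w [-0.001  0.007 -0.007] | rows 7 each [-0.032 -0.057 -0.014] [-0.    0.01 -0.01]
```

View pics/b7s.png

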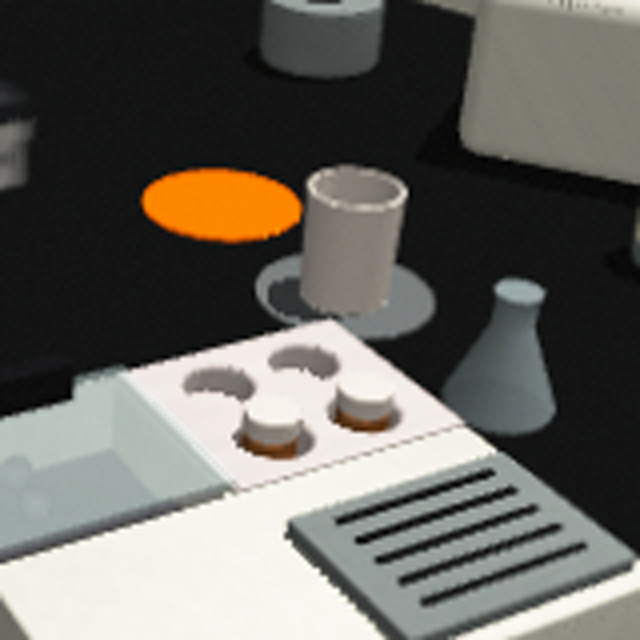

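View pics/b7t.png

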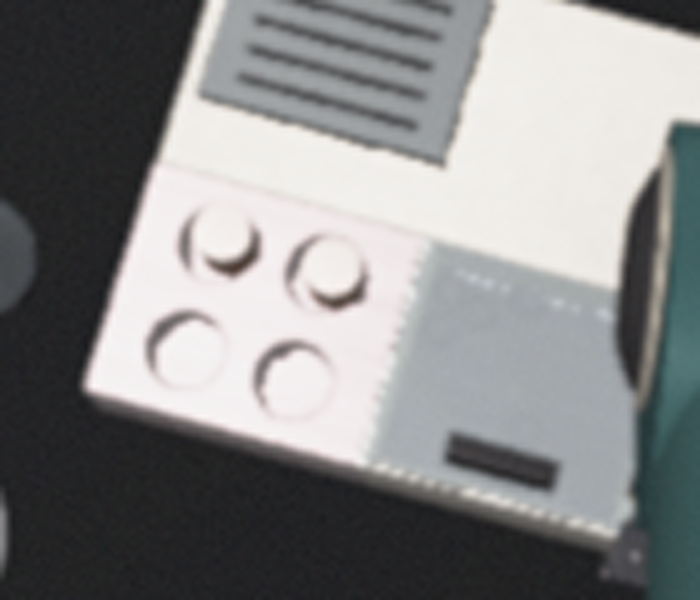

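Emit:
jog_arm(
  deltas=[-0.03,-0.055,0,0,0,0,-0.03,-0.055,0,0,0,0,-0.03,-0.055,0,0,0,0,-0.03,-0.055,0,0,0,0,-0.03,-0.055,-0.01,0,0,0,-0.03,-0.055,-0.01,0,0,0,-0.02,-0.03,-0.01,0,0,0,0,0,0,0,0,0],
  grip=0.2,
)

```text
time_s: 37.15
position: [0.4053, -0.2961, 0.1575]
tcp_rot: [[0.964, -0.265, 0.01], [-0.265, -0.964, -0.005], [0.011, 0.002, -1.0]]
wrist_force: [0.4, -0.4, -0.0]
grip_width: 0.0566
```

```bash
python3 - <<'E'
from pour import *
from h import *
go([.3985,-.3023,.09],MD)
crop('scene',80,200,300,340,3.5,'pics/b8s.png')
E
```

```text
q [ 0.64  0.28 -0.08  1.99  0.03  0.87  0.28] d [-0.0068 -0.0062 -0.0675] w [0.005 0.01  0.   ] | rows 2 each [-0.007 -0.006 -0.068] [0.02 0.05 0.  ]
```

View pics/b8s.png

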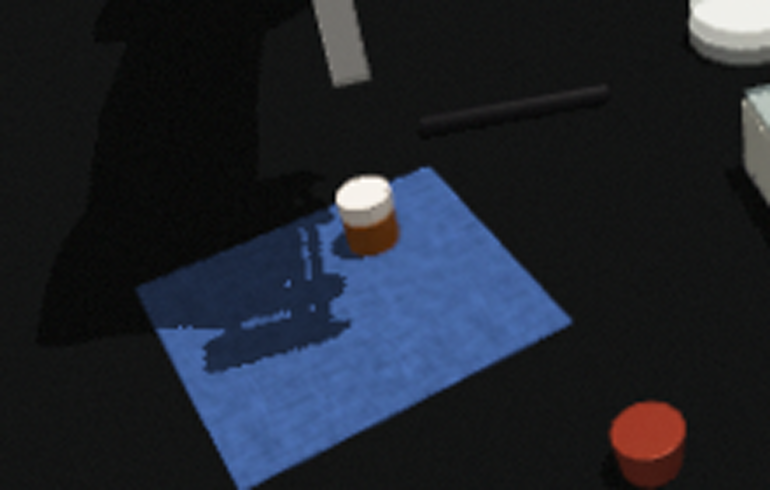

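Jar B is still where it was (cap in crop at 365,193). Next I'll go down to it.

Emit:
jog_arm(
  deltas=[-0.007,-0.006,-0.05,0.02,0.05,0,-0.007,-0.006,-0.06,0.02,0.05,0,0,0,-0.06,0,0,0,0,0,-0.04,0,0,0,0,0,0,0,0,0],
)

```text
time_s: 37.62
position: [0.4041, -0.2987, 0.0526]
tcp_rot: [[0.965, -0.261, 0.008], [-0.261, -0.965, -0.004], [0.008, 0.001, -1.0]]
wrist_force: [-0.1, 0.9, 0.2]
grip_width: 0.0564
```

```bash
python3 - <<'E'
from pour import *
go([.3985,-.3023,.042],MD)
E
```

```text
q [ 0.63  0.45 -0.07  2.05  0.05  0.64  0.27] d [-0.0056 -0.0036 -0.0106] w [ 0.004  0.008 -0.004] | rows 1 each [-0.011 -0.007 -0.021] [ 0.04  0.08 -0.04]
```

Emit:
jog_arm(
  deltas=[-0.011,-0.007,-0.021,0.04,0.08,-0.04,0,0,0,0,0,0],
)

```text
time_s: 37.78
position: [0.3996, -0.301, 0.0422]
tcp_rot: [[0.965, -0.263, -0.001], [-0.263, -0.965, 0.001], [-0.001, -0.001, -1.0]]
wrist_force: [-1.2, -0.5, -0.6]
grip_width: 0.0564
```

```bash
python3 - <<'E'
from pour import *
go([.3985,-.3023,.042],MD)
E
```

```text
q [ 0.64  0.47 -0.07  2.05  0.05  0.63  0.28] d [-0.0011 -0.0013 -0.0002] w [-0.001 -0.001 -0.002] | rows 1 each [-0.002 -0.003 -0.   ] [-0.01 -0.01 -0.02]
```

Emit:
jog_arm(
  deltas=[-0.002,-0.003,0,0,0,0,0,0,0,0,0,0,0,0,0,0,0,0,0,0,0,0,0,0,0,0,0,0,0,0,0,0,0,0,0,0],
  grip=-1,
)

```text
time_s: 38.28
position: [0.4011, -0.3037, 0.0467]
tcp_rot: [[0.965, -0.262, 0.005], [-0.262, -0.965, -0.002], [0.005, 0.001, -1.0]]
wrist_force: [-0.1, 0.2, -0.0]
grip_width: 0.0319
```

Emit:
jog_arm(
  deltas=[0,0,0.03,0,0,0,0,0,0.06,0,0,0,0,0,0.07,0,0,0,0,0,0.07,0,0,0,0,0,0,0,0,0],
)

```text
time_s: 38.7
position: [0.3996, -0.3024, 0.1657]
tcp_rot: [[0.965, -0.262, 0.002], [-0.262, -0.965, 0.0], [0.001, -0.001, -1.0]]
wrist_force: [0.5, -1.6, 0.6]
grip_width: 0.0317
```

```bash
python3 - <<'E'
from pour import *
from h import *
go([.566,.0965,.17],MD)
crop('scene',80,150,300,320,3.5,'pics/b9s.png')
E
```

```text
q [ 0.65  0.27 -0.08  1.97  0.02  0.9   0.3 ] d [0.1664 0.3989 0.0043] w [-0.     0.002 -0.003] | rows 13 each [0.026 0.061 0.001] [-0.  0. -0.]
```

View pics/b9s.png

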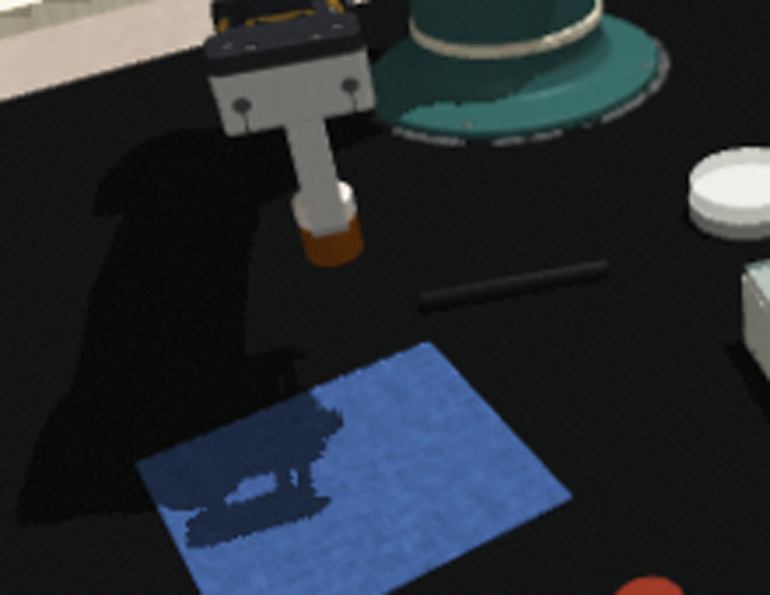

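Emit:
jog_arm(
  deltas=[0.013,0.03,0.01,0,0,0,0.026,0.061,0,0,0,0,0.026,0.061,0,0,0,0,0.026,0.061,0,0,0,0,0.026,0.061,0,0,0,0,0.026,0.061,0,0,0,0,0.026,0.061,0,0,0,0,0.026,0.061,0,0,0,0],
)

```text
time_s: 39.42
position: [0.4936, -0.0697, 0.1648]
tcp_rot: [[0.961, -0.275, -0.004], [-0.275, -0.961, -0.0], [-0.003, 0.001, -1.0]]
wrist_force: [0.2, -0.2, 0.3]
grip_width: 0.0317
```

Emit:
jog_arm(
  deltas=[0.026,0.061,0,0,0,0,0.026,0.061,0,0,0,0,0.026,0.061,0,0,0,0,0.026,0.061,0,0,0,0,0.013,0.03,0,0,0,0,0,0,0,0,0,0],
)

```text
time_s: 39.92
position: [0.5526, 0.0822, 0.1597]
tcp_rot: [[0.963, -0.268, -0.009], [-0.268, -0.963, 0.003], [-0.009, -0.0, -1.0]]
wrist_force: [0.0, 0.4, 0.1]
grip_width: 0.0319
```

```bash
python3 - <<'E'
from pour import *
go([.566,.0955,.11],MD)
E
```

```text
q [ 0.03  0.39 -0.28  1.83  0.13  0.95 -0.58] d [ 0.0134  0.0133 -0.0497] w [-0.003 -0.009  0.004] | rows 2 each [ 0.013  0.013 -0.05 ] [-0.01 -0.04  0.02]
```

Emit:
jog_arm(
  deltas=[0.013,0.012,-0.02,-0.01,-0.04,0.02,0.013,0.012,-0.035,0,-0.04,0.02,0,0,-0.04,0,0,0,0,0,0,0,0,0],
)

```text
time_s: 40.25
position: [0.5647, 0.0945, 0.1081]
tcp_rot: [[0.965, -0.262, -0.003], [-0.262, -0.965, 0.002], [-0.003, -0.001, -1.0]]
wrist_force: [-0.6, 0.1, -0.8]
grip_width: 0.0315
```

```bash
python3 - <<'E'
from pour import *
go([.566,.0955,.10],MD)
E
```

```text
q [-0.    0.48 -0.27  1.84  0.16  0.85 -0.62] d [ 0.0013  0.001  -0.0081] w [-0.002 -0.003 -0.003] | rows 1 each [ 0.003  0.002 -0.016] [-0.02 -0.03 -0.03]
```

Emit:
jog_arm(
  deltas=[0.003,0.002,-0.02,0,0,0,0,0,-0.02,0,0,0,0,0,-0.01,0,0,0,0,0,0,0,0,0],
)

```text
time_s: 40.58
position: [0.5656, 0.0935, 0.0812]
tcp_rot: [[0.964, -0.264, -0.004], [-0.264, -0.964, 0.001], [-0.005, 0.0, -1.0]]
wrist_force: [-0.9, 0.8, 0.1]
grip_width: 0.0317
```

```bash
python3 - <<'E'
from pour import *
from h import *
go([.566,.0955,.08],MD)
crop('scene',320,120,480,280,4,'pics/c1s.png')
E
```

```text
q [-0.01  0.52 -0.26  1.85  0.18  0.8  -0.63] d [ 0.0004  0.002  -0.0012] w [-0.001 -0.004 -0.001] | rows 1 each [ 0.001  0.004 -0.002] [-0.01 -0.04 -0.01]
```

View pics/c1s.png

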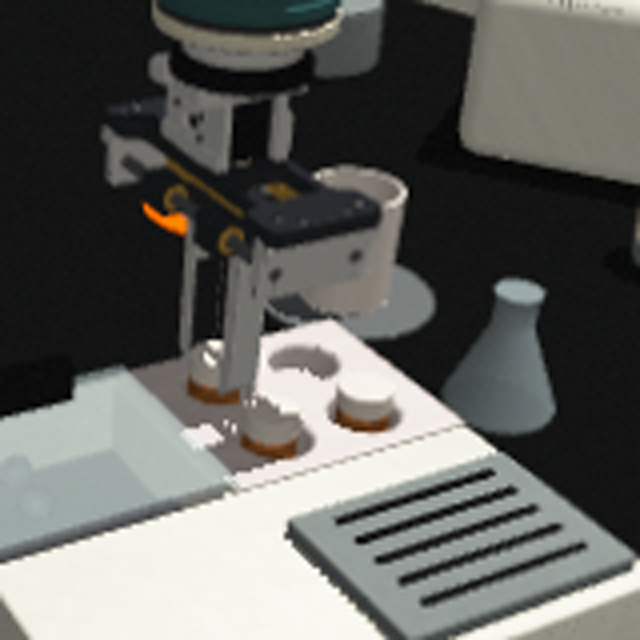

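Jar 3 is in its pocket. I'll release it and back away toward the robot.

Emit:
jog_arm(
  deltas=[0,0.003,-0.003,0,0,0,0,0,0,0,0,0,0,0,0,0,0,0,0,0,0.03,0,0,0,0,0,0.06,0,0,0,0,0,0.07,0,0,0,0,0,0.07,0,0,0],
  grip=-0.05,
)

```text
time_s: 41.22
position: [0.5627, 0.0944, 0.1949]
tcp_rot: [[0.964, -0.264, -0.012], [-0.264, -0.965, 0.0], [-0.012, 0.003, -1.0]]
wrist_force: [1.2, -0.5, -0.7]
grip_width: 0.0447
```

Emit:
jog_arm(
  deltas=[-0.04,-0.06,0.02,0,0,0,-0.04,-0.06,0.02,0,0,0,-0.04,-0.06,0,0,0,0,-0.02,-0.07,0,0,0,0,-0.02,-0.07,0,0,0,0,0,-0.07,0,0,0,0,0,-0.07,0,0,0,0,0,-0.05,0,0,0,0],
)

```text
time_s: 41.88
position: [0.4811, -0.1629, 0.2296]
tcp_rot: [[0.967, -0.253, 0.01], [-0.253, -0.967, 0.001], [0.009, -0.004, -1.0]]
wrist_force: [0.8, 0.5, -0.3]
grip_width: 0.0447
```

```bash
python3 - <<'E'
from pour import *
from h import *
t=grab_frame('top');s=grab_frame('scene')
crop('scene',280,120,480,280,4,'pics/c2s.png',s)
crop('top',160,60,380,230,3.6,'pics/c2t.png',t)
cv2.imwrite('pics/c2f.png',s[:,:,::-1]);print(get_state()['position'])
E
```

```text
[ 0.48117964 -0.16426795  0.22934694]
```

View pics/c2s.png

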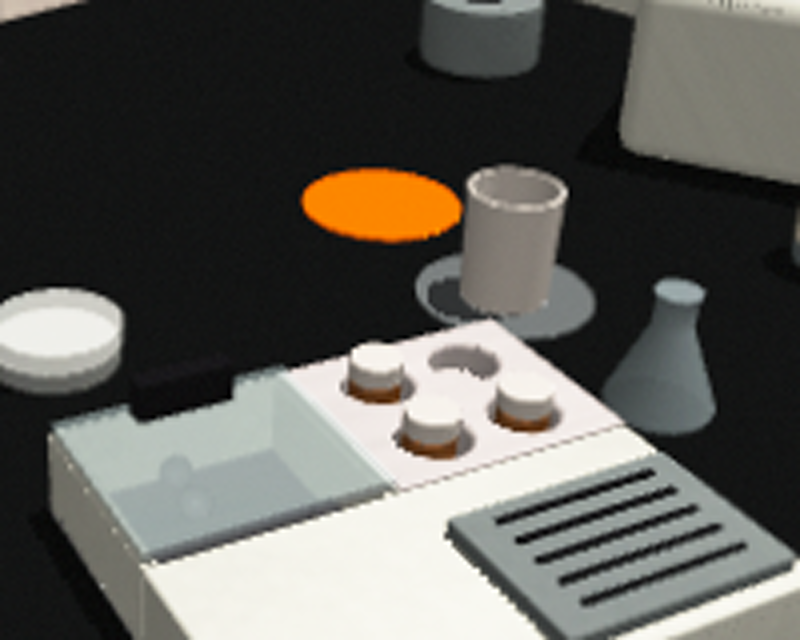

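View pics/c2t.png

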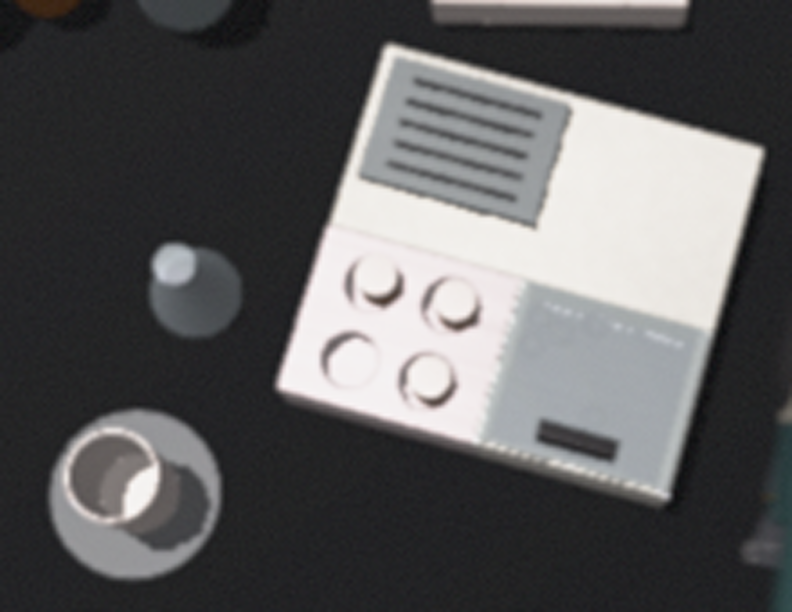

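View pics/c2f.png

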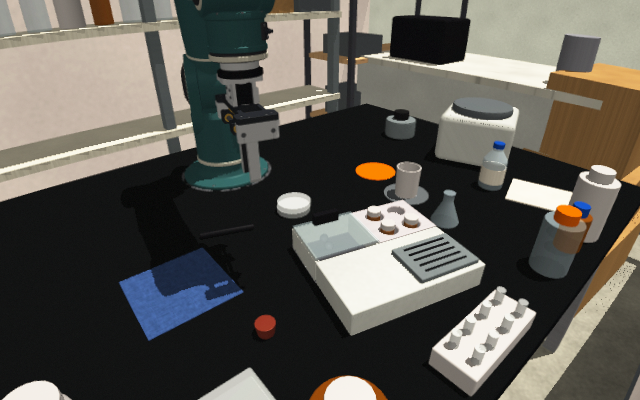

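```bash
python3 - <<'E'
from pour import *
from h import *
T=lambda p:(p[0]/3.6+159.6,p[1]/3.6+59.6);S=lambda p:(p[0]/4+279.6,p[1]/4+119.6)
for n,a,b in(('1',(526,388),(380,280)),('2',(434,416),(456,302)),('3',(376,357),(433,380))):
    w,e=tri(S(a),T(b));d=w-Wl(0,0,0);print(n,w.round(4),round(e,4),'local',np.round([c*d[0]+s_*d[1],-s_*d[0]+c*d[1]],4))
w=at('top',T((579,440)),.088);d=w-Wl(0,0,0);print('handle local x',c*d[0]+s_*d[1])
w=at('top',T((113,475)),.088);print('beaker',w)
E
```

```text
1 [0.6411 0.1325 0.0722] 0.0059 local [-0.033   0.1001]
2 [0.6246 0.0754 0.0699] 0.0032 local [-0.0339  0.0406]
3 [0.5652 0.0915 0.0739] 0.0045 local [-0.0954  0.0404]
handle local x -0.11246086181872825
beaker [0.4888984 0.3162398 0.088    ]
```

```bash
python3 -c "
from bench import *
print(sign_off())"
```

```text
the job is handed in; nothing more can be done
None
```

I carried out every step of the job and handed it in at about 42 s of the 200 s limit; the hand-in gave no verdict.

- **Cover:** I slid it open to its stop, then shut again until it would move no further. The bar travelled about 120 mm, and the last picture shows the front edge flush. While opening, I drove past the stop and the gripper slipped on the bar, with about 30 N on the wrist (limit 40 N).
- **Balls:** I tipped them into the trough. I counted six there, none left in the beaker and none loose on the bench in the pictures. I never counted them before tipping.
- **Beaker:** It stands upright and empty on the round grey mat. My measurement puts it about 3 mm from the mat's centre.
- **Jars:** There were three jars, and all three are upright in separate pockets. They measure about 5 mm off the pocket centres, inside the 10 mm limit. The measured cap heights of 70–74 mm agree roughly with the 75 mm expected for a jar on the pocket bottom. The two cameras disagreed by 3–6 mm on these points, so the jar figures are rough.
- **Flask and stopper:** The arm did not touch them, and both look unmoved in the last picture.

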